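# Set the check weight on the scale with tongs

### The arm

A 6-joint arm with a two-finger parallel gripper is mounted at the origin on a cart in front of the work surface, level with it; the furniture and walls round the work are solid. World frame = base frame: x ahead of the robot, y to its left, z up, the work surface at z = 0. Lengths are in m, angles in rad, forces in N, time in s.
With the tool pointing down it reaches from about 0.325 to 1 m from the base axis. Payload 5.1 kg.
Tool frame: the origin (TCP) lies at the very end of the fingers, on their centre line; the grasp point (between the pads) lies 19 mm behind it (arm.pinch_z is the distance from the TCP to the grasp point, in m); x points along the fingers, y is the direction in which the jaws open and shut, and the axes are right-handed (so a half turn about x gives the same grasp; the last joint's range is limited). The gripper opens to 85 mm and grips with 20 to 120 N. Pads are 22 mm wide; open, the fingers measure 114 mm over their backs; the gripper's body (76 mm by 85 mm) begins 54 mm behind the grasp point. The pads swing forward as they close: fully open they stand 13 mm farther back than shut.
Start: joints at [1.19, 0.124, 1.65, -0, 1.367, -0.083], TCP at [0.191, 0.621, 0.231] pointing down, gripper open.
Joint ranges: [-2.61, 2.61], [-1.02, 2.33], [0.03, 2.71], [-1.35, 4.49], [0.32, 2.68], [-2.91, 2.91]. Speed limits (rad/s): [2.57, 2.57, 3.14, 3.14, 3.14, 3.14].

### API

Orientations are given as [roll, pitch, yaw] about the fixed x, y, z axes, in that order (R = Rz(yaw) Ry(pitch) Rx(roll)).
In Python, from workcell import sensors, vision, job, arm gives the robot as it stands. The module is installed in compiled form; this text tells all that it offers.
- The arm moves only by the tool drive_tool, never from a script. Its argument "steps" is a list of rows, each an object of numbers: "dx", "dy", "dz": the shift along the tool's x, y, z in m; "wx", "wy", "wz": the turn, a rotation vector about the tool's x, y, z in rad. In form: [{"dx": .., "dy": .., "dz": .., "wx": .., "wy": .., "wz": ..}, ...]. A call has 1 to 8 rows; each row shifts and turns the commanded pose from where the row before left it, along the tool's axes as they then stand; what a row does not reach is not made up. A row lasts 1/12 s, in which the tool goes at most 41.7 mm and 7.16 degrees, less where a joint would pass 70% of its speed; a pose out of reach is approached as far as the arm can. A call is refused whole if a number of a shift passes 0.0417 or a number of a turn 0.125, either way. A call with a gripper value outside its range is refused whole. "gripper" is the finger opening in m, from 0 to 0.0854, set as the call begins (left out, the last holds). The fingers move at their own pace and stop on an object; the grip force is fixed at half the most. Time passes only in rows, so rows that do not move let the fingers close. It gives the time, the measured TCP pose, the force and the opening at its end, in the units of the state.
- sensors.get_obs(): the state, without advancing time (a new reading comes with each control period).
- vision.get_image(name): name is "side" or "top" or "wrist"; returns the picture (384x512x3 uint8, blue, green, red); there is no depth.
- vision.camera_params(name): a dict with "mtx" (3x3 intrinsics, pixels), "R" (3x3) and "t" (3): a world point X has camera coordinates R X + t. Camera axes: x right, y down, z forward; pixel columns grow to the right and rows downward; lengths in m; the calibration is good to about 2 mm. A picture is of the moment at which its call begins: read the wrist's pose just before it. camera_params takes no time and is no camera call; for the wrist camera it gives the pose at the moment of the call.
- job.hand_in(): hands the job in, once; it reports no verdict.
The state is a dict: "time_s": time; "qpos": joint angles; "joint_vel": joint speeds; "tau": joint torques, N m; "tool_pos": TCP position; "eef_rot": TCP orientation; "wrist_force": force on the tool from outside, world axes, zero at the start; "torque": the same for the moment, N m; "width": opening from 0.0 (shut) to 1.0 (fully open).
Only numpy, scipy, OpenCV 4.12 (cv2) and the standard library are available. Lean on these libraries where they do the work, as an engineer would, in place of code of your own. Each camera call takes 0.05 s, during which the arm holds its last target.

### The job

Check the bench scale: take the sprung tongs out of their stand and with them pick the middle-sized of the three steel weights out of the wooden block, never touching any weight with the gripper itself. Set it down gently and upright on the scale's pan, wholly inside the engraved ring, and let go of it. Then put the tongs back upright in their stand, leaving the other two weights standing in their wells.

Things in the scene. Friction and masses are not known exactly. Their poses are not given: they have to be found in the camera images.
- tongs: Sprung steel tongs, 50 g, upright, tips down, in the stand. Origin: midway between the tips, level with their lower ends; z up, top of the bow at z = 138 mm; the arms open along y (both ways round alike): flat strips 14 mm wide (x), 4 mm thick, hinged at z = 135 mm, moving alike. At rest the tips are 48 mm apart inside, 56 mm outside.
- ribs (a point): point midway between the arms, 100 mm above the tongs' origin; dark ribs outside the arms (z = 87 to 113 mm) mark this height, where to squeeze. Width over the arms here: 35 mm at rest; let out to 33 mm the tongs are still held, tips about 35 mm apart; at 28 mm the arms are parallel, 20 mm apart, and hold the middle weight.
- tongs_left (a joint): how far the tongs are squeezed: angle each arm has turned inward, rad: 0 at rest, 0.105 arms parallel (20 mm between the tips), 0.15 at the stop (8 mm between the tips). The spring needs about 4 N at the ribs to start and 9 N for parallel arms.
- tongs_stand: Grey holder, fixed to the desk; origin: centre of its underside. Upright pocket open at the top, 22 mm along x by 68 mm along y, floor 6 mm and rim 59 mm above the desk, mouth flared along x; outside 40 x 80 mm on a 58 x 104 mm foot. The tongs stand in it with their y along the stand's y.
- pocket (a point): centre of the pocket's floor in the tongs stand, 6 mm above the desk; the tongs' origin belongs here
- weight_block: Wooden block, fixed to the desk, 56 mm (x) x 160 mm (y) x 20 mm high, origin: centre of its underside. In a row along its y, 50 mm apart, three equal round wells, 31 mm wide and 4 mm deep (floors 16 mm above the desk), each holding one steel weight, in any order.
- weight_small: smallest steel weight, 20 g: cylinder 14 mm in diameter, 15 mm high, with a small knob on top to 25 mm; origin: centre of its underside, z up
- weight_middle: middle steel weight, about 50 g, the one to move: cylinder 20 mm in diameter, 21 mm high, with a narrower knob (11 mm) on top to 31 mm; origin: centre of its underside, z up
- weight_large: largest steel weight, 100 g: cylinder 26 mm in diameter, 25 mm high, with a knob on top to 35 mm; origin: centre of its underside, z up
- scale: White bench scale, fixed, 165 mm (x) x 130 mm (y), case 26 mm high, display at its -x end; origin: centre of its underside. It carries a round flat steel pan, 100 mm across, with an engraved ring of 60 mm diameter round its centre; the pan sinks 1 mm per 2.5 N, 4 mm at most.
- pan_centre (a point): centre of the pan's upper face, 35 mm above the desk
Things that resemble listed ones, but are neither listed nor needed, are in the scene too. Several things look just like the tongs_stand: the one meant starts nearest to the robot's base.

How it is judged:
By the outcome, as a careful person would: the job done as asked, in the order asked, and still so for the second after the job is handed in, with the robot touching nothing.
It also fails if it takes over 54 s, if anything falls off the work surface, if the arm or the gripper's body presses on something with over 40 N, if the wrist force passes 120 N, or if a joint passes its speed limit or range.

## Working session

There is one attempt and no reset: what is moved stays moved. The work goes in short steps, Python scripts to look and compute and a tool call to move; the robot and the scene stay as the last step left them, time stands still between calls to the robot, and variables do not carry over. Pictures are saved under pics/ and viewed, and the job is handed in when it is done.

Besides the shell and the picture viewer there is one more tool, called after "Call:" as name([rows], argument=value, ...), one row to a line, values as JSON. drive_tool: Moves the arm, as the interface text tells. Its arguments: {"type":"object","properties":{"steps":{"type":"array"},"gripper":{"type":"number"}},"required":["steps"]}

```bash
mkdir -p pics
cat > h.py <<'E'
import numpy as np, cv2
from workcell import sensors, vision, job, arm
def snap(n,f):
    o=sensors.get_obs(); p=vision.camera_params(n); im=vision.get_image(n)
    cv2.imwrite('pics/'+f+'.png',im); np.savez('pics/'+f+'.npz',mtx=p['mtx'],R=p['R'],t=p['t'])
    return im,p
def load(f):
    return cv2.imread('pics/'+f+'.png'),np.load('pics/'+f+'.npz')
def ray(p,u,v,z):
    R=np.array(p['R']);t=np.array(p['t']);c=-R.T@t
    d=R.T@np.linalg.inv(p['mtx'])@np.array([u,v,1.]); return c+d*(z-c[2])/d[2]
def proj(p,X):
    q=np.array(p['mtx'])@(np.array(p['R'])@np.array(X)+np.array(p['t'])); return q[:2]/q[2]
E
python3 - <<'E'
from h import *
o=sensors.get_obs(); print(o, arm.pinch_z)
for n in ['side','top','wrist']:
    im,p=snap(n,n+'0'); print(n,p)
E
```

```text
{'time_s': 0.0, 'qpos': array([ 1.19041490e+00,  1.24480306e-01,  1.65169462e+00,  2.25105501e-05,
        1.36752227e+00, -8.25899408e-02]), 'joint_vel': array([-1.95415228e-03,  2.27415040e-04, -9.64773740e-04,  7.05972922e-05,
        1.65160187e-04,  8.92475989e-04]), 'tau': array([-2.08730671e-03, -4.23603880e+01, -3.65448976e+01, -2.49510213e-04,
        6.76833050e-03,  2.48574537e-05]), 'tool_pos': array([0.19049881, 0.62080353, 0.23005689]), 'eef_rot': array([-1.66385726,  1.56869167, -1.96165331]), 'wrist_force': array([ 0.82814016, -0.57011468, -0.83706991]), 'torque': array([-0.00690523, -0.00485479,  0.06880465]), 'width': 0.9965234861270463} 0.0187
side {'mtx': array([[360.49153667,   0.        , 252.4088372 ],
       [  0.        , 360.49153667, 191.43688332],
       [  0.        ,   0.        ,   1.        ]]), 'R': array([[-0.75954562, -0.65037894,  0.00988362],
       [-0.57688572,  0.66654138, -0.47214982],
       [ 0.30048845, -0.36432105, -0.88146291]]), 't': array([0.42918026, 0.29864323, 0.87457653])}
top {'mtx': array([[361.33045823,   0.        , 262.43696845],
       [  0.        , 361.33045823, 189.80909268],
       [  0.        ,   0.        ,   1.        ]]), 'R': array([[-0.02493098, -0.99952009,  0.01838554],
       [-0.98964995,  0.02207658, -0.14179419],
       [ 0.14132025, -0.02173032, -0.98972541]]), 't': array([0.07071505, 0.53920958, 1.10708345])}
wrist {'mtx': array([[309.76758788,   0.        , 256.35808737],
       [  0.        , 309.76758788, 188.64580108],
       [  0.        ,   0.        ,   1.        ]]), 'R': array([[ 0.29212455,  0.95637747, -0.00231878],
       [ 0.90853664, -0.27675273,  0.31300016],
       [ 0.29870457, -0.09354172, -0.94975024]]), 't': array([-0.6479432 , -0.04139893,  0.3799239 ])}
```

View pics/side0.png

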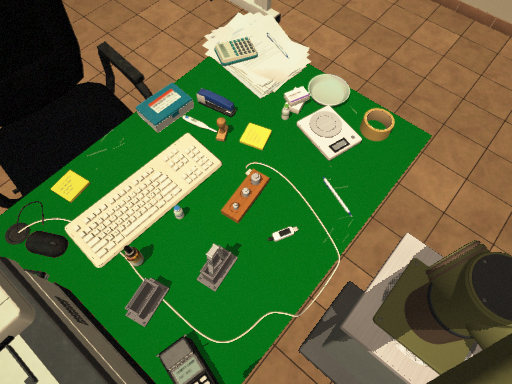

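View pics/top0.png

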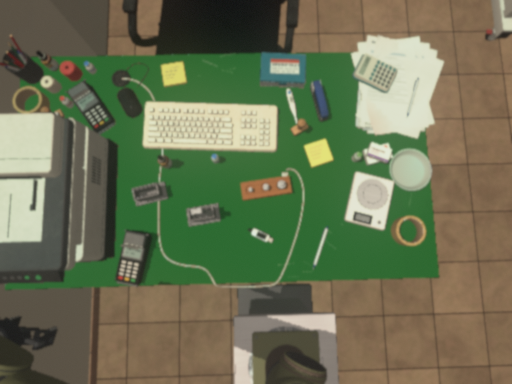

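View pics/wrist0.png

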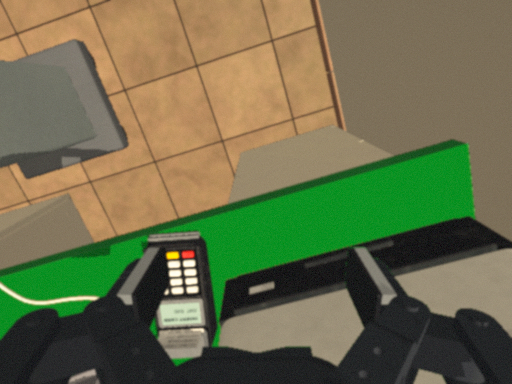

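Run:
```python
from h import *
for n in ['side','top','wrist']:
    im,p=load(n+'0'); 
    R=p['R'];print(n,'cam pos',-R.T@p['t'], 'tcp',proj(p,[.19,.62,.23]),'base',proj(p,[0,0,0]))
im,p=load('top0')
for k,(u,v,z) in dict(stand=(204,214,.0),stand2=(150,194,0),w1=(251,188,.03),w2=(266,187,.03),w3=(281,185,.03),pan=(373,191,.035)).items(): print(k,ray(p,u,v,z))
im,p2=load('side0')
for k,(u,v,z) in dict(stand=(216,268,.0),w1=(238,205,.03),w2=(248,192,.03),w3=(258,177,.03),pan=(326,123,.035)).items(): print(k,ray(p2,u,v,z))
c=cv2.resize(im[150:330,130:300],None,fx=4.5,fy=3.3*4.5/3.3*0.73); 
cv2.imwrite('pics/c1.png',cv2.resize(im[150:300,170:350],None,fx=4,fy=4,interpolation=cv2.INTER_CUBIC))
im,_=load('top0')
cv2.imwrite('pics/c2.png',cv2.resize(im[140:260,130:300],None,fx=4.5,fy=4.5,interpolation=cv2.INTER_CUBIC))
```

```text
side cam pos [0.23546486 0.39869838 0.90766926] tcp [169.21434833 545.2226496 ] base [429.31257078 314.53457907]
top cam pos [0.37893842 0.08283449 1.17086527] tcp [ 40.05343257 324.27264184] base [285.51698309 365.79658981]
wrist cam pos [0.11340755 0.64375975 0.37228825] tcp [256.32171093 249.78450604] base [-271.93665844  154.89155065]
stand [0.47134624 0.24802958 0.        ]
stand2 [0.54051909 0.42284911 0.        ]
w1 [0.54848268 0.09412828 0.03      ]
w2 [0.55064761 0.04617912 0.03      ]
w3 [ 0.55605296 -0.0019866   0.03      ]
pan [ 0.52941144 -0.2949917   0.035     ]
stand [0.47068921 0.25362609 0.        ]
w1 [0.53706381 0.09309483 0.03      ]
w2 [0.5427129  0.04524616 0.03      ]
w3 [ 0.55279626 -0.00950466  0.03      ]
pan [ 0.51716344 -0.29035457  0.035     ]
```

View pics/c1.png

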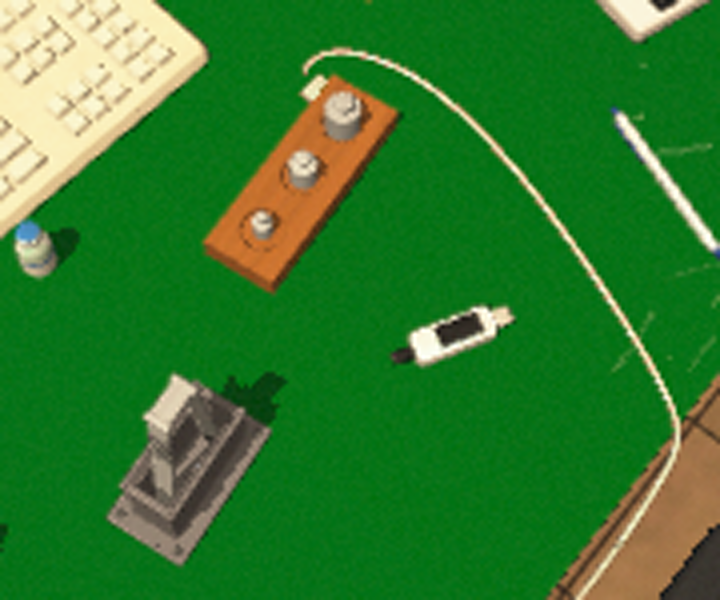

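View pics/c2.png

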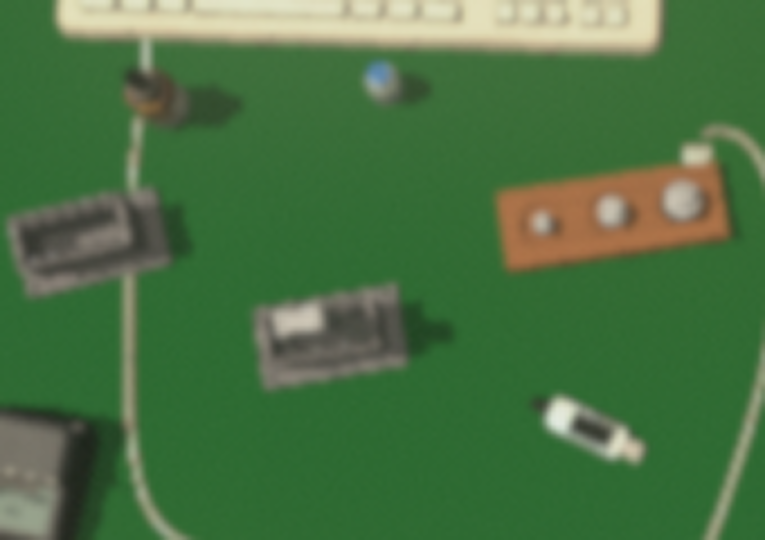

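```bash
cat >> h.py <<'E'
from scipy.spatial.transform import Rotation as Ro
def plan(tgt,yaw=None):
    """yaw = world direction angle of tool y axis (mod pi); prints wx and shifts after the turn"""
    o=sensors.get_obs(); R=Ro.from_euler('xyz',o['eef_rot']).as_matrix()
    yd=np.arctan2(R[1,1],R[0,1]); w=None
    print('t',o['time_s'],'pos',o['tool_pos'].round(4),'xax',R[:,0].round(4),'yaw_y',yd.round(4),'F',o['wrist_force'].round(2),'w',round(o['width']*.0854,4),'q6',o['qpos'][5].round(2))
    if yaw is None: Rt=R
    else:
        y=np.array([np.cos(yaw),np.sin(yaw),0]); y*=np.sign(y@R[:,1]); x=np.array([0,0,-1.]); Rt=np.c_[x,y,np.cross(x,y)]
    print('turn',Ro.from_matrix(R.T@Rt).as_rotvec().round(4),'shift after turn',(Rt.T@(np.array(tgt)-o['tool_pos'])).round(4),'before',(R.T@(np.array(tgt)-o['tool_pos'])).round(4))
E
python3 - <<'E'
from h import *
plan([.43,.25,.31],np.pi/2+.13)
R=Ro.from_euler('xyz',sensors.get_obs()['eef_rot']).as_matrix();print(R.round(3)); p=load('wrist0')[1]
print('cam off in tool',R.T@(-p['R'].T@p['t']-sensors.get_obs()['tool_pos']),'fwd',R.T@p['R'][2])
# stand angle from top, corners
im,p=load('top0')
for a in [(255,310),(395,288),(408,365),(265,388)]: print(ray(p,130+a[0]/4.5,140+a[1]/4.5,.006))
for a in [(498,192),(715,162),(730,240),(508,270)]: print(ray(p,130+a[0]/4.5,140+a[1]/4.5,.02))
E
```

```text
t 0.15 pos [0.1906 0.6209 0.2303] xax [-6.0e-04 -1.6e-03 -1.0e+00] yaw_y 1.273 F [-0.95 -0.41  0.1 ] w 0.0851 q6 -0.08
turn [-0.4278 -0.0005  0.0016] shift after turn [-0.0797 -0.3988  0.1893] before [-0.0793 -0.2845  0.3377]
[[-0.001  0.293  0.956]
 [-0.002  0.956 -0.293]
 [-1.    -0.002 -0.   ]]
cam off in tool [-0.14196542 -0.00105459 -0.08048921] fwd [ 9.49709808e-01 -1.84196206e-04  3.13131358e-01]
[0.48865692 0.30279735 0.006     ]
[0.50217128 0.20272753 0.006     ]
[0.44676655 0.19388567 0.006     ]
[0.43287588 0.295456   0.006     ]
[0.56808546 0.12716098 0.02      ]
[ 0.58654382 -0.02926629  0.02      ]
[ 0.52967376 -0.03800678  0.02      ]
[0.51170951 0.12097607 0.02      ]
```

Call:
drive_tool([
  {"dx":-0.02,"wx":-0.107},
  {"dx":-0.02,"wx":-0.107},
  {"dx":-0.02,"wx":-0.107},
  {"dx":-0.02,"wx":-0.107},
  {"dy":-0.036,"dz":0.012},
  {"dy":-0.037,"dz":0.012},
  {"dy":-0.038,"dz":0.012},
  {"dy":-0.038,"dz":0.012},
])

```text
invalid input
```

Call:
drive_tool([
  {"dy":-0.038,"dz":0.012},
  {"dy":-0.038,"dz":0.012},
  {"dy":-0.038,"dz":0.012},
  {"dy":-0.038,"dz":0.012},
  {"dy":-0.038,"dz":0.012},
  {"dy":-0.038,"dz":0.012},
  {"dy":-0.038,"dz":0.012},
  {"dy":-0.038,"dz":0.012},
])

```text
invalid input
```

Call:
drive_tool([
  {"dy":-0.038,"dz":0.009},
  {"dy":-0.03,"dz":0.009},
  {},
])

```text
invalid input
```

Run:
```python
from h import *
plan([.42,.12,.31])
im,p=snap('wrist','w1')
for X in [(.471,.25,.144),(.47,.25,0),(.545,.045,.04),(.525,-.293,.035)]: print(proj(p,X))
```

```text
t 0.15 pos [0.1906 0.6209 0.2303] xax [-6.0e-04 -1.6e-03 -1.0e+00] yaw_y 1.273 F [-0.95 -0.41  0.1 ] w 0.0851 q6 -0.08
turn [0. 0. 0.] shift after turn [-0.079  -0.4117  0.3663] before [-0.079  -0.4117  0.3663]
[ 22.93460289 499.97208008]
[ 87.0274372  385.83294579]
[-19.59190009 469.46833616]
[-195.85893612  496.51576526]
```

View pics/w1.png

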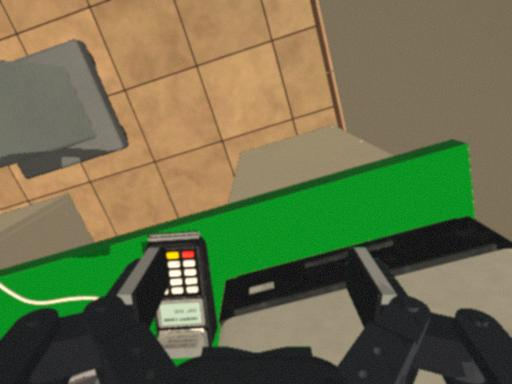

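Call:
drive_tool([
  {"dx":-0.02,"dy":0,"dz":0,"wx":-0.107,"wy":0,"wz":0},
  {"dx":-0.02,"dy":0,"dz":0,"wx":-0.107,"wy":0,"wz":0},
  {"dx":-0.02,"dy":0,"dz":0,"wx":-0.107,"wy":0,"wz":0},
  {"dx":-0.02,"dy":0,"dz":0,"wx":-0.107,"wy":0,"wz":0},
  {"dx":0,"dy":-0.036,"dz":0.012,"wx":0,"wy":0,"wz":0},
  {"dx":0,"dy":-0.038,"dz":0.012,"wx":0,"wy":0,"wz":0},
  {"dx":0,"dy":-0.038,"dz":0.012,"wx":0,"wy":0,"wz":0},
  {"dx":0,"dy":-0.038,"dz":0.012,"wx":0,"wy":0,"wz":0},
])

```text
time_s: 0.87
tool_pos: [0.258, 0.4774, 0.311]
eef_rot: [-1.827, 1.57, -1.696]
wrist_force: [0.1, -0.0, 0.8]
width: 1.001
```

Call:
drive_tool([
  {"dx":0,"dy":-0.038,"dz":0.012,"wx":0,"wy":0,"wz":0},
  {"dx":0,"dy":-0.038,"dz":0.012,"wx":0,"wy":0,"wz":0},
  {"dx":0,"dy":-0.038,"dz":0.012,"wx":0,"wy":0,"wz":0},
  {"dx":0,"dy":-0.038,"dz":0.012,"wx":0,"wy":0,"wz":0},
  {"dx":0,"dy":-0.038,"dz":0.012,"wx":0,"wy":0,"wz":0},
  {"dx":0,"dy":-0.038,"dz":0.012,"wx":0,"wy":0,"wz":0},
  {"dx":0,"dy":-0.038,"dz":0.012,"wx":0,"wy":0,"wz":0},
  {"dx":0,"dy":-0.038,"dz":0.012,"wx":0,"wy":0,"wz":0},
])

```text
time_s: 1.53
tool_pos: [0.3927, 0.1881, 0.3114]
eef_rot: [0.267, 1.57, 0.398]
wrist_force: [1.3, 0.4, -0.5]
width: 1.003
```

Call:
drive_tool([
  {"dx":0,"dy":-0.038,"dz":0.01,"wx":0,"wy":0,"wz":0},
  {"dx":0,"dy":-0.035,"dz":0.01,"wx":0,"wy":0,"wz":0},
  {"dx":0,"dy":0,"dz":0,"wx":0,"wy":0,"wz":0},
  {"dx":0,"dy":0,"dz":0,"wx":0,"wy":0,"wz":0},
])

```text
time_s: 1.87
tool_pos: [0.4221, 0.1186, 0.3111]
eef_rot: [2.56, 1.57, 2.686]
wrist_force: [-0.6, 0.6, 0.4]
width: 1.003
```

Run:
```python
from h import *
plan([.42,.12,.31],1.705)
im,p=snap('wrist','w1')
for X in [(.471,.25,.144),(.47,.25,0),(.545,.045,.04),(.525,-.293,.035)]: print(proj(p,X))
```

```text
t 1.8667 pos [0.4221 0.1186 0.3111] xax [-6.e-04  3.e-04 -1.e+00] yaw_y 1.6966 F [-0.59  0.59  0.41] w 0.0857 q6 -1.55
turn [-0.0084 -0.0005 -0.0004] shift after turn [ 0.0011  0.0016 -0.0019] before [ 0.0011  0.0016 -0.0019]
[370.38135638 227.00080263]
[337.74875679 186.09233167]
[196.30798689 225.95577455]
[-41.01123934 184.01262459]
```

View pics/w1.png

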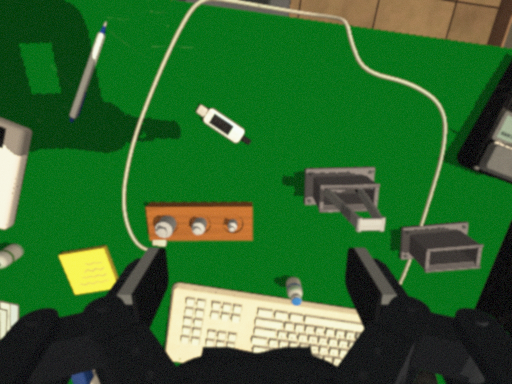

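Run:
```python
from h import *
im,p=load('w1')
cv2.imwrite('pics/d1.png',cv2.resize(im[160:240,295:395],None,fx=7,fy=7,interpolation=cv2.INTER_CUBIC))
cv2.imwrite('pics/d2.png',cv2.resize(im[195:250,140:260],None,fx=6.5,fy=6.5,interpolation=cv2.INTER_CUBIC))
```

```text
(no output)
```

View pics/d1.png

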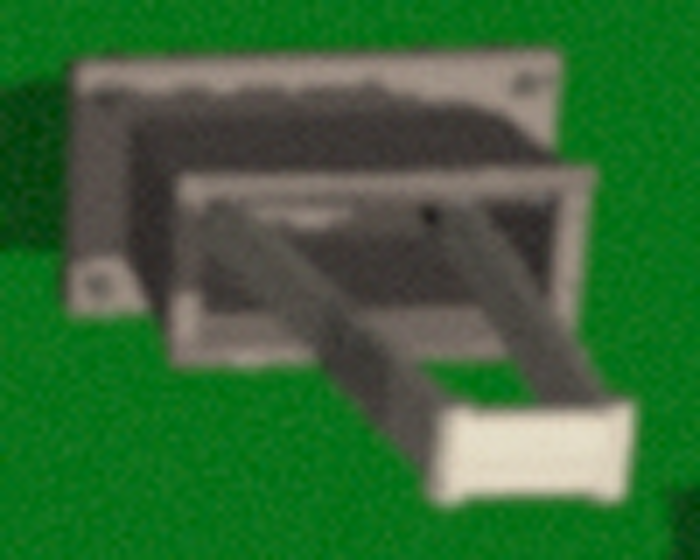

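View pics/d2.png

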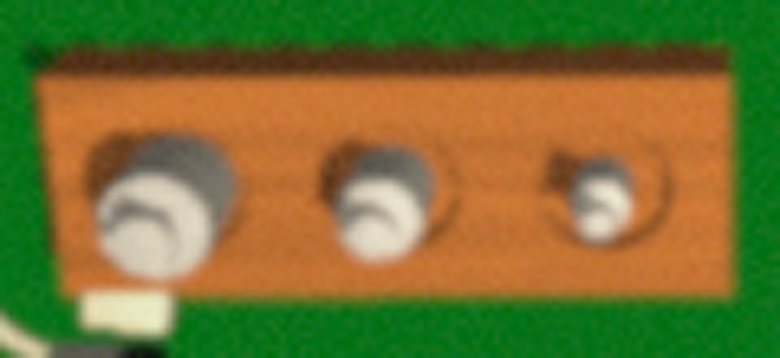

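Run:
```python
from h import *
im,p=load('w1')
def pts(L,z,o,s): return np.array([ray(p,o[0]+(a+.5)/s-.5,o[1]+(b+.5)/s-.5,z)[:2] for a,b in L])
def rep(n,P):
    print(n,'c',P.mean(0).round(4),'sides',[np.linalg.norm(P[i]-P[(i+1)%4]).round(4) for i in range(4)],'ang',[np.arctan2(*(P[i]-P[j])[::-1]).round(3) for i,j in((1,0),(2,3))])
rep('bow',pts([(445,405),(635,402),(625,498),(440,495)],.144,(295,160),7))
rep('rim',pts([(178,178),(597,170),(580,345),(170,360)],.059,(295,160),7))
rep('foot',pts([(75,62),(560,52),(555,180),(70,312)],.006,(295,160),7))
rep('block',pts([(38,72),(733,72),(733,295),(65,295)],.02,(140,195),6.5))
hsv=cv2.cvtColor(im,cv2.COLOR_BGR2HSV)
m=((hsv[...,1]<70)&(hsv[...,2]>150)).astype(np.uint8)
n,l,s,c=cv2.connectedComponentsWithStats(m)
for i in range(1,n):
    if s[i,4]>20 and 140<c[i][0]<390 and 200<c[i][1]<245: print(s[i],c[i], ray(p,*c[i],.045), ray(p,*c[i],.144))
for q in [(380,220)]: print('mid',pts([q],.037,(140,195),6.5))
for q in [(395,190)]: print('midwell',pts([q],.02,(140,195),6.5))
```

```text
bow c [0.4673 0.25  ] sides [np.float64(0.0294), np.float64(0.0164), np.float64(0.0291), np.float64(0.0154)] ang [np.float64(1.715), np.float64(1.68)]
rim c [0.4671 0.2499] sides [np.float64(0.0797), np.float64(0.0359), np.float64(0.0801), np.float64(0.0374)] ang [np.float64(1.718), np.float64(1.737)]
foot c [0.4608 0.249 ] sides [np.float64(0.1029), np.float64(0.0286), np.float64(0.1079), np.float64(0.0569)] ang [np.float64(1.719), np.float64(1.985)]
block c [0.5494 0.0472] sides [np.float64(0.1603), np.float64(0.0573), np.float64(0.16), np.float64(0.0573)] ang [np.float64(1.698), np.float64(1.698)]
[357 218  29  14 335] [370.94925373 224.46567164] [0.50826026 0.29546109 0.045     ] [0.46795037 0.24988307 0.144     ]
[155 222  18  16 200] [163.845 229.27 ] [ 0.55377572 -0.00057967  0.045     ] [0.50242843 0.02563155 0.144     ]
[193 223  12  11 111] [198.46846847 227.92792793] [0.54527643 0.04906777 0.045     ] [0.4959902  0.06323959 0.144     ]
[229 222   8  10  54] [232.48148148 226.5       ] [0.53677847 0.09768027 0.045     ] [0.48955297 0.10006367 0.144     ]
[153 240  14   6  69] [159.79710145 242.55072464] [ 0.57611406 -0.00575185  0.045     ] [0.51934977 0.02171361 0.144     ]
mid [[0.55014253 0.04734795]]
midwell [[0.55044014 0.04786066]]
```

Run:
```python
from h import *
plan([.4675,.25,.19],1.72)
```

```text
t 1.9167 pos [0.4217 0.1198 0.3111] xax [-6.e-04  5.e-04 -1.e+00] yaw_y 1.6992 F [0.07 0.3  0.26] w 0.0853 q6 -1.55
turn [-0.0208 -0.0005 -0.0006] shift after turn [0.1211 0.1219 0.0646] before [0.1212 0.1232 0.0621]
```

Call:
drive_tool([
  {"dx":0,"dy":0,"dz":0,"wx":-0.021,"wy":-0.0005,"wz":-0.0005},
  {"dx":0.01,"dy":0.031,"dz":0.016,"wx":0,"wy":0,"wz":0},
  {"dx":0.01,"dy":0.031,"dz":0.016,"wx":0,"wy":0,"wz":0},
  {"dx":0.01,"dy":0.03,"dz":0.016,"wx":0,"wy":0,"wz":0},
  {"dx":0.03,"dy":0.03,"dz":0.0166,"wx":0,"wy":0,"wz":0},
  {"dx":0.03,"dy":0,"dz":0,"wx":0,"wy":0,"wz":0},
  {"dx":0.031,"dy":0,"dz":0,"wx":0,"wy":0,"wz":0},
  {"dx":0,"dy":0,"dz":0,"wx":0,"wy":0,"wz":0},
], gripper=0.055)

```text
time_s: 2.58
tool_pos: [0.4613, 0.2484, 0.1852]
eef_rot: [-2.874, 1.558, -2.718]
wrist_force: [-0.2, -0.0, -1.9]
width: 0.649
```

Run:
```python
from h import *
plan([.4675,.25,.087],1.72)
im,p=snap('wrist','w2'); print(proj(p,[.4675,.25,.144]))
snap('side','s2');
```

```text
t 2.5833 pos [0.4613 0.2484 0.1852] xax [-0.0118 -0.0053 -0.9999] yaw_y 1.7272 F [-0.25 -0.   -1.94] w 0.0554 q6 -1.34
turn [ 0.0071 -0.0124  0.0035] shift after turn [0.0982 0.0007 0.0064] before [0.0981 0.001  0.0076]
[258.87049364 228.67318457]
```

View pics/w2.png

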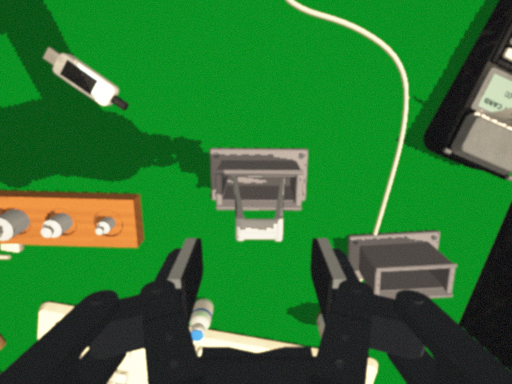

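View pics/s2.png

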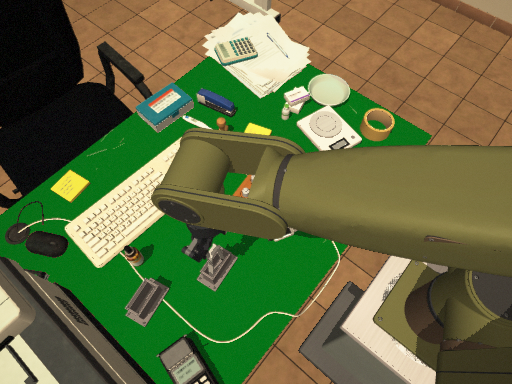

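Run:
```python
from h import *
plan([.4675,.25,.17],1.72)
im,p=load('w2')
hsv=cv2.cvtColor(im,cv2.COLOR_BGR2HSV)
m=((hsv[...,1]<70)&(hsv[...,2]>150)).astype(np.uint8)
n,l,s,c=cv2.connectedComponentsWithStats(m)
for i in range(1,n):
    if s[i,4]>20 and 150<c[i][1]<260 : print(s[i],c[i], ray(p,*c[i],.144))
```

```text
t 2.6833 pos [0.4649 0.2487 0.192 ] xax [-0.0022 -0.0014 -1.    ] yaw_y 1.725 F [ 0.56 -0.24  1.12] w 0.0549 q6 -1.34
turn [ 0.005  -0.0023  0.0011] shift after turn [0.022  0.0009 0.0028] before [0.022  0.0009 0.0028]
[ 211  149   97   61 1344] [275.91294643 167.18303571] [0.42533275 0.25372665 0.144     ]
[237 176  30   7 139] [250.13669065 179.4028777 ] [0.43548185 0.2393583  0.144     ]
[212 190  22  20 155] [219.89032258 201.02580645] [0.4525452  0.22261998 0.144     ]
[243 206  33   4 116] [258.40517241 207.64655172] [0.45310665 0.24737485 0.144     ]
[  0 214  29  27 385] [ 11.06233766 226.75584416] [0.49176647 0.0904493  0.144     ]
[ 41 215  31  23 426] [ 55.51173709 226.83802817] [0.48722039 0.11910084 0.144     ]
[ 96 219  19  16 193] [104.2642487  226.57512953] [0.48198586 0.15049192 0.144     ]
[236 218  48  24 925] [259.57513514 229.90594595] [0.46829381 0.25059316 0.144     ]
[  1 244  22   8 148] [ 11.44594595 247.17567568] [0.50693646 0.08952861 0.144     ]
[  0 255  10   4  37] [  4.16216216 256.45945946] [0.51485918 0.08412823 0.144     ]
```

Call:
drive_tool([
  {"dx":0.02,"dy":0.001,"dz":0.003,"wx":0.004,"wy":-0.001,"wz":0.001},
  {"dx":0.02,"dy":0,"dz":0,"wx":0,"wy":0,"wz":0},
  {"dx":0.02,"dy":0,"dz":0,"wx":0,"wy":0,"wz":0},
  {"dx":0.02,"dy":0,"dz":0,"wx":0,"wy":0,"wz":0},
  {"dx":0.014,"dy":0,"dz":0,"wx":0,"wy":0,"wz":0},
  {"dx":0.007,"dy":0,"dz":0,"wx":0,"wy":0,"wz":0},
  {"dx":0,"dy":0,"dz":0,"wx":0,"wy":0,"wz":0},
  {"dx":0,"dy":0,"dz":0,"wx":0,"wy":0,"wz":0},
], gripper=0.055)

```text
time_s: 3.35
tool_pos: [0.4704, 0.2498, 0.094]
eef_rot: [0.271, 1.566, 0.418]
wrist_force: [0.5, -0.3, 0.2]
width: 0.644
```

Run:
```python
from h import *
snap('wrist','w3'); plan([.4675,.25,.087],1.72)
```

```text
t 3.4 pos [0.4707 0.2499 0.0943] xax [ 0.005   0.0022 -1.    ] yaw_y 1.7182 F [0.4  0.23 0.86] w 0.0552 q6 -1.33
turn [-0.0018  0.0052 -0.0015] shift after turn [ 0.0073  0.0006 -0.0031] before [ 0.0073  0.0006 -0.0032]
```

View pics/w3.png

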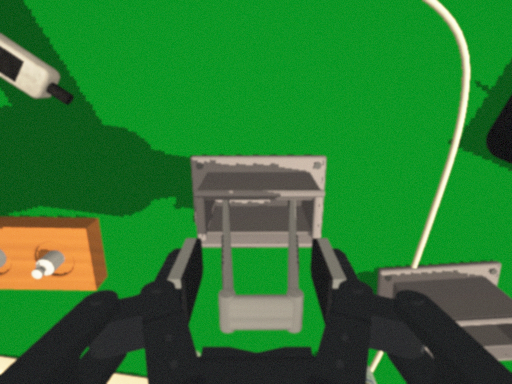

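Call:
drive_tool([
  {"dx":0.004,"dy":0.0006,"dz":-0.003,"wx":-0.002,"wy":0.005,"wz":-0.0015},
  {"dx":0.003,"dy":0,"dz":0,"wx":0,"wy":0,"wz":0},
  {"dx":0,"dy":0,"dz":0,"wx":0,"wy":0,"wz":0},
  {"dx":0,"dy":0,"dz":0,"wx":0,"wy":0,"wz":0},
], gripper=0.04)

```text
time_s: 3.73
tool_pos: [0.4662, 0.2494, 0.0849]
eef_rot: [-2.885, 1.567, -2.736]
wrist_force: [-0.4, -0.1, 0.0]
width: 0.467
```

Call:
drive_tool([
  {"dx":0,"dy":0,"dz":0,"wx":0,"wy":0,"wz":0},
  {"dx":0,"dy":0,"dz":0,"wx":0,"wy":0,"wz":0},
  {"dx":0,"dy":0,"dz":0,"wx":0,"wy":0,"wz":0},
  {"dx":0,"dy":0,"dz":0,"wx":0,"wy":0,"wz":0},
], gripper=0.031)

```text
time_s: 4.07
tool_pos: [0.4668, 0.2493, 0.0856]
eef_rot: [-2.675, 1.568, -2.526]
wrist_force: [0.1, -1.6, 5.6]
width: 0.36
```

Run:
```python
from h import *
plan([.4675,.25,.087],1.72)
snap('wrist','w4'); snap('side','s4'); plan([.4675,.25,.087],1.72)
im,_=load('s4')
cv2.imwrite('pics/s4c.png',cv2.resize(im[200:310,160:280],None,fx=5,fy=5,interpolation=cv2.INTER_CUBIC))
```

```text
t 4.0667 pos [0.4668 0.2493 0.0856] xax [-0.002  -0.0014 -1.    ] yaw_y 1.72 F [ 0.11 -1.57  5.57] w 0.0307 q6 -1.33
turn [-0.     -0.0021  0.0011] shift after turn [-0.0014  0.0005  0.0008] before [-0.0014  0.0005  0.0008]
t 4.1667 pos [0.4668 0.2494 0.0856] xax [-0.002  -0.0012 -1.    ] yaw_y 1.7199 F [-0.32 -1.    5.97] w 0.0313 q6 -1.33
turn [-0.0001 -0.0022  0.0009] shift after turn [-0.0014  0.0005  0.0008] before [-0.0014  0.0005  0.0008]
```

View pics/w4.png

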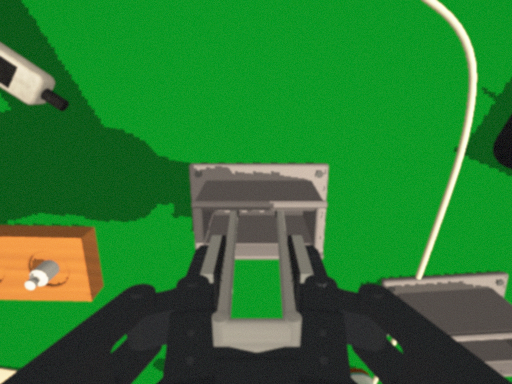

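View pics/s4c.png

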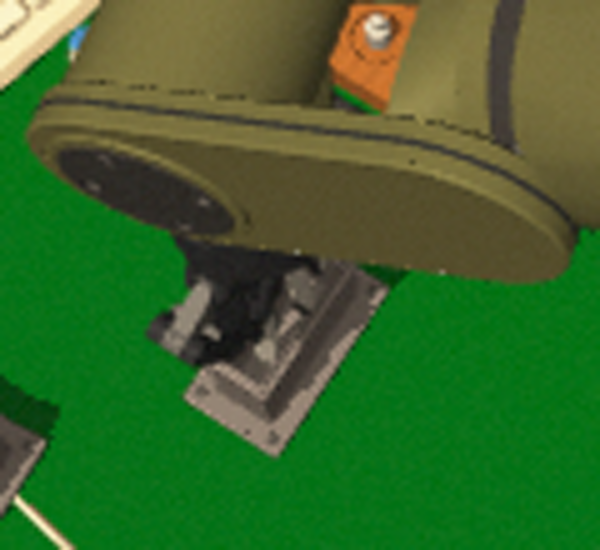

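Call:
drive_tool([
  {"dx":-0.003,"dy":0,"dz":0,"wx":0,"wy":0,"wz":0},
  {"dx":-0.008,"dy":0,"dz":0,"wx":0,"wy":0,"wz":0},
  {"dx":-0.012,"dy":0,"dz":0,"wx":0,"wy":0,"wz":0},
  {"dx":-0.015,"dy":0,"dz":0,"wx":0,"wy":0,"wz":0},
  {"dx":-0.015,"dy":0,"dz":0,"wx":0,"wy":0,"wz":0},
  {"dx":-0.015,"dy":0,"dz":0,"wx":0,"wy":0,"wz":0},
  {"dx":-0.012,"dy":0,"dz":0,"wx":0,"wy":0,"wz":0},
  {"dx":-0.006,"dy":0,"dz":0,"wx":0,"wy":0,"wz":0},
])

```text
time_s: 4.83
tool_pos: [0.4674, 0.2499, 0.1736]
eef_rot: [-3.063, 1.571, -2.914]
wrist_force: [0.1, 0.7, 0.4]
width: 0.364
```

Run:
```python
from h import *
snap('wrist','w5');plan([.5495,.0475,.19],1.70)
```

```text
t 4.8833 pos [0.4677 0.25   0.174 ] xax [ 7.e-04  3.e-04 -1.e+00] yaw_y 1.72 F [ 0.82 -0.84  0.58] w 0.0314 q6 -1.33
turn [ 0.02    0.0007 -0.0002] shift after turn [-0.016  -0.2114  0.0551] before [-0.016  -0.2124  0.0508]
```

View pics/w5.png

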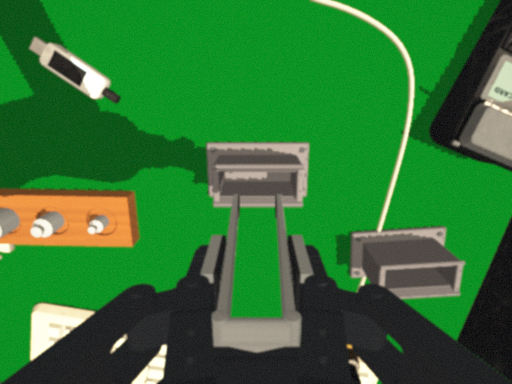

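Run:
```python
from h import *
im,p=load('w5')
c=np.array([.4676,.25]); y=np.array([np.cos(1.72),np.sin(1.72)]); x=np.array([y[1],-y[0]])
for z in (.0944,.1944,.2324):
  for s in (-1,1):
    for e in (-7,7):
      for h in ((16,20)if z<.1 else (13,)): print(z,s,e,h,proj(p,[*(c+x*e/1e3+y*s*h/1e3),z]).round(1))
cv2.imwrite('pics/w5c.png',cv2.resize(im[190:360,200:320],None,fx=5,fy=3.5,interpolation=cv2.INTER_CUBIC))
```

```text
0.0944 -1 -7 16 [236.4 190.2]
0.0944 -1 -7 20 [231.1 190.2]
0.0944 -1 7 16 [236.7 207.5]
0.0944 -1 7 20 [231.5 207.5]
0.0944 1 -7 16 [278.8 190.3]
0.0944 1 -7 20 [284.2 190.3]
0.0944 1 7 16 [278.4 207.6]
0.0944 1 7 20 [283.6 207.6]
0.1944 -1 -7 13 [229.3 261.3]
0.1944 -1 7 13 [230.1 288. ]
0.1944 1 -7 13 [287.5 261.4]
0.1944 1 7 13 [286.5 288. ]
0.2324 -1 -7 13 [219.8 323. ]
0.2324 -1 7 13 [221.2 356.1]
0.2324 1 -7 13 [298.5 323.1]
0.2324 1 7 13 [296.7 356.2]
```

View pics/w5c.png

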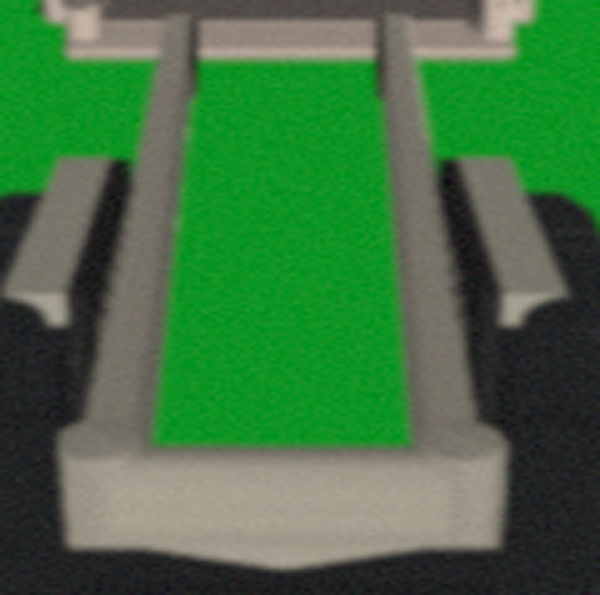

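Call:
drive_tool([
  {"dx":0,"dy":0,"dz":0,"wx":0.02,"wy":0.0007,"wz":-0.0002},
  {"dx":0,"dy":-0.0211,"dz":0.0051,"wx":0,"wy":0,"wz":0},
  {"dx":0,"dy":-0.035,"dz":0.009,"wx":0,"wy":0,"wz":0},
  {"dx":0,"dy":-0.035,"dz":0.009,"wx":0,"wy":0,"wz":0},
  {"dx":0,"dy":-0.035,"dz":0.009,"wx":0,"wy":0,"wz":0},
  {"dx":0,"dy":-0.035,"dz":0.009,"wx":0,"wy":0,"wz":0},
  {"dx":0,"dy":-0.03,"dz":0.009,"wx":0,"wy":0,"wz":0},
  {"dx":0,"dy":-0.0203,"dz":0.005,"wx":0,"wy":0,"wz":0},
])

```text
time_s: 5.55
tool_pos: [0.5484, 0.0443, 0.1695]
eef_rot: [-2.899, 1.564, -2.772]
wrist_force: [0.3, 0.4, -0.4]
width: 0.36
```

Call:
drive_tool([
  {"dx":0,"dy":0,"dz":0,"wx":0,"wy":0,"wz":0},
  {"dx":0,"dy":0,"dz":0,"wx":0,"wy":0,"wz":0},
])

```text
time_s: 5.72
tool_pos: [0.5478, 0.0461, 0.1695]
eef_rot: [-3.066, 1.564, -2.939]
wrist_force: [-0.9, 0.3, -0.4]
width: 0.368
```

Run:
```python
from h import *
im,p=snap('wrist','w6');plan([.5495,.0475,.174],1.70)
im2,p2=snap('side','s6')
o=sensors.get_obs()['tool_pos'];print('tipexp',proj(p,[*o[:2],.0944]),proj(p2,[*o[:2],.0944]))
cv2.imwrite('pics/w6c.png',cv2.resize(im[160:360,170:340],None,fx=4,fy=3,interpolation=cv2.INTER_CUBIC))
```

```text
t 5.7667 pos [0.5476 0.0469 0.1696] xax [-0.0064 -0.0013 -1.    ] yaw_y 1.6987 F [0.18 1.17 0.01] w 0.0311 q6 -1.71
turn [-0.0013 -0.0065  0.0005] shift after turn [-0.0044  0.0003  0.002 ] before [-0.0044  0.0003  0.0019]
tipexp [259.47448856 201.04681101] [246.01155787 179.84787948]
```

View pics/w6c.png

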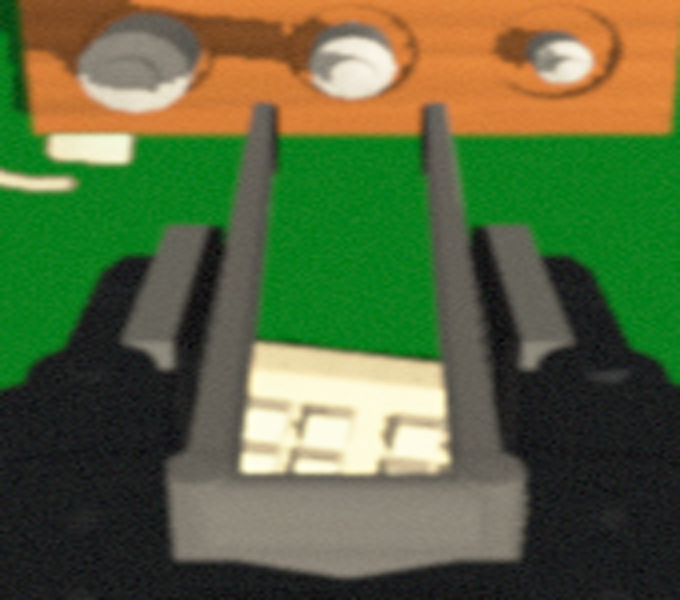

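View pics/s6.png

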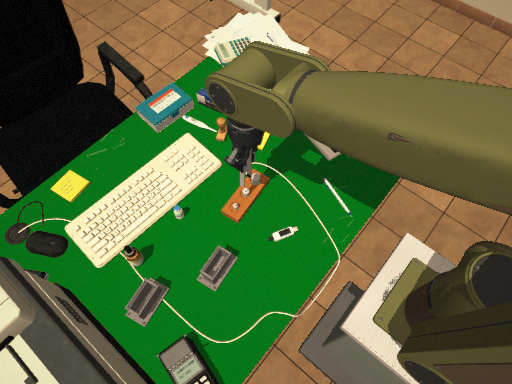

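Run:
```python
from h import *
im,p=load('w6')
o=np.array([.5476,.0469]); y=np.array([np.cos(1.699),np.sin(1.699)]); x=np.array([y[1],-y[0]])
for z in (.087,.09,.093):
    P=ray(p,257.3,194.3,z)[:2]; d=P-o; print(z,'tip -x edge rel tcp: x',(d@x).round(4),'y',(d@y).round(4))
for q,z in (((352,68),.037),((355,60),.02)):
    P=ray(p,170+q[0]/4,160+q[1]/3,z);print(P)
hsv=cv2.cvtColor(im,cv2.COLOR_BGR2HSV)
def seg(y0,y1,x0,x1):
    s=(hsv[y0:y1,x0:x1,1]<90)
    return s
for r in range(163,196,2): print(r,''.join('#' if s else '.' for s in seg(r,r+1,225,300)[0]))
```

```text
0.087 tip -x edge rel tcp: x -0.0028 y -0.001
0.09 tip -x edge rel tcp: x -0.0038 y -0.0011
0.093 tip -x edge rel tcp: x -0.0048 y -0.0011
[0.55056684 0.04699381 0.037     ]
[0.5528254 0.0481049 0.02     ]
163 ...........................................................................
165 ...........................................................................
167 ...........................................................................
169 ...........................###########.....................................
171 .........................###############...................................
173 ........................##################.................................
175 ........................##################.................................
177 .......................####################................................
179 .......................####################................................
181 ......................######################...............................
183 .......................#####################...............................
185 .......................####################................................
187 .......................####################................................
189 .........................#################.................................
191 ...........................############....................................
193 ...........................................................................
195 .........####.......................................####...................
```

Run:
```python
from h import *
plan([.547,.0482,.136],1.70)
```

```text
t 5.8167 pos [0.5476 0.0475 0.1698] xax [-0.006  -0.0014 -1.    ] yaw_y 1.6999 F [-0.85 -0.29 -0.53] w 0.0313 q6 -1.71
turn [-0.0001 -0.0061  0.0006] shift after turn [ 0.0338  0.0008 -0.0005] before [ 0.0338  0.0008 -0.0003]
```

Call:
drive_tool([
  {"dx":0.01,"dy":0.0008,"dz":-0.0005,"wx":0,"wy":-0.006,"wz":0.0006},
  {"dx":0.014,"dy":0,"dz":0,"wx":0,"wy":0,"wz":0},
  {"dx":0.01,"dy":0,"dz":0,"wx":0,"wy":0,"wz":0},
  {"dx":0,"dy":0,"dz":0,"wx":0,"wy":0,"wz":0},
  {"dx":0,"dy":0,"dz":0,"wx":0,"wy":0,"wz":0},
  {"dx":0,"dy":0,"dz":0,"wx":0,"wy":0,"wz":0},
])

```text
time_s: 6.32
tool_pos: [0.5478, 0.048, 0.1371]
eef_rot: [-0.308, 1.569, -0.178]
wrist_force: [-0.7, -1.1, -1.0]
width: 0.366
```

Run:
```python
from h import *
im,p=snap('wrist','w7');plan([.547,.0482,.12],1.70)
o=sensors.get_obs()['tool_pos']
cv2.imwrite('pics/w7c.png',cv2.resize(im[150:250,170:340],None,fx=4.5,fy=4.5,interpolation=cv2.INTER_CUBIC))
```

```text
t 6.3667 pos [0.5481 0.0479 0.1375] xax [ 3.e-03 -4.e-04 -1.e+00] yaw_y 1.7004 F [ 0.32  0.22 -0.44] w 0.0312 q6 -1.71
turn [0.0004 0.0029 0.0008] shift after turn [ 0.0175  0.0005 -0.0011] before [ 0.0175  0.0005 -0.0012]
```

View pics/w7c.png

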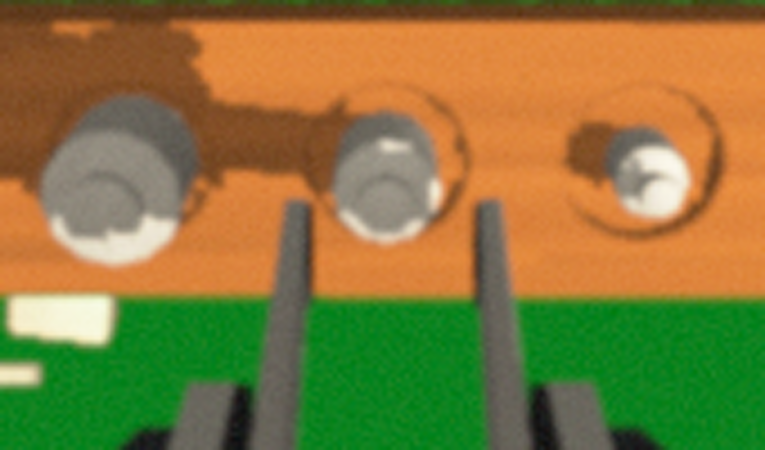

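Run:
```python
from h import *
im,p=load('w7')
f=lambda a,b,z: ray(p,170+(a+.5)/4.5-.5,150+(b+.5)/4.5-.5,z)
y=np.array([np.cos(1.7),np.sin(1.7)]); x=np.array([y[1],-y[0]])
o=np.array([.5481,.0479])
t=f(392.5,203,.058)[:2]+.007*x
for n,P in(('tip',t),('cyl',f(385,190,.037)[:2]),('knob',f(385,207,.047)[:2])): print(n,P.round(4),'rel tcp x,y',((P-o)@x).round(4),((P-o)@y).round(4))
print(np.linalg.norm(f(333,190,.037)-f(437,190,.037)),np.linalg.norm(f(309,203,.058)-f(477,203,.058)))
```

```text
tip [0.5519 0.048 ] rel tcp x,y 0.0038 -0.0004
cyl [0.55   0.0463] rel tcp x,y 0.0017 -0.0018
knob [0.5497 0.0464] rel tcp x,y 0.0014 -0.0017
0.019091047825318428 0.028250959753279115
```

Call:
drive_tool([
  {"dx":0,"dy":-0.0014,"dz":-0.002,"wx":0,"wy":0.002,"wz":0},
  {"dx":0.008,"dy":0,"dz":0,"wx":0,"wy":0,"wz":0},
  {"dx":0.009,"dy":0,"dz":0,"wx":0,"wy":0,"wz":0},
  {"dx":0.008,"dy":0,"dz":0,"wx":0,"wy":0,"wz":0},
  {"dx":0,"dy":0,"dz":0,"wx":0,"wy":0,"wz":0},
  {"dx":0,"dy":0,"dz":0,"wx":0,"wy":0,"wz":0},
  {"dx":0,"dy":0,"dz":0,"wx":0,"wy":0,"wz":0},
])

```text
time_s: 6.95
tool_pos: [0.5459, 0.0459, 0.1116]
eef_rot: [-2.365, 1.57, -2.236]
wrist_force: [0.5, -0.6, -0.3]
width: 0.369
```

Run:
```python
from h import *
im,p=snap('wrist','w8');plan([.546,.0482,.104],1.70)
cv2.imwrite('pics/w8c.png',cv2.resize(im[150:250,170:340],None,fx=4.5,fy=4.5,interpolation=cv2.INTER_CUBIC))
```

```text
t 7.0 pos [0.5462 0.0459 0.112 ] xax [ 2.e-04 -7.e-04 -1.e+00] yaw_y 1.7 F [-0.35  0.39  0.11] w 0.0312 q6 -1.71
turn [-0.      0.0001  0.0007] shift after turn [0.008  0.0023 0.0001] before [0.008  0.0023 0.0001]
```

View pics/w8c.png

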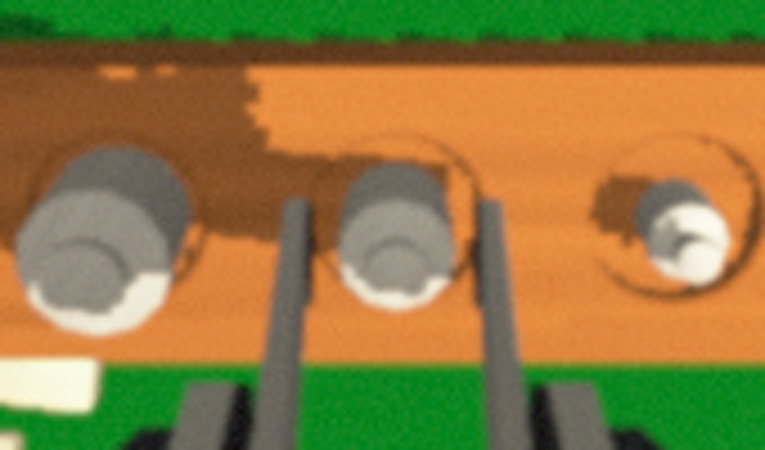

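Run:
```python
from h import *
im,p=load('w8')
f=lambda a,b,z: ray(p,170+(a+.5)/4.5-.5,150+(b+.5)/4.5-.5,z)
y=np.array([np.cos(1.7),np.sin(1.7)]); x=np.array([y[1],-y[0]])
o=np.array([.5462,.0459])
t=f(393,201,.0324)[:2]+.007*x
for n,P in(('tip',t),('cyl',f(395,253,.037)[:2]),('knob',f(396,273,.047)[:2])): print(n,P.round(4),'rel tcp x,y',((P-o)@x).round(4),((P-o)@y).round(4))
```

```text
tip [0.5494 0.0459] rel tcp x,y 0.0032 -0.0004
cyl [0.5499 0.0463] rel tcp x,y 0.0038 -0.0001
knob [0.5494 0.0464] rel tcp x,y 0.0033 0.0
```

Call:
drive_tool([
  {"dx":0.004,"dy":0.0003,"dz":0.0003,"wx":0,"wy":0,"wz":0},
  {"dx":0.004,"dy":0,"dz":0,"wx":0,"wy":0,"wz":0},
  {"dx":0,"dy":0,"dz":0,"wx":0,"wy":0,"wz":0},
  {"dx":0,"dy":0,"dz":0,"wx":0,"wy":0,"wz":0},
  {"dx":0,"dy":0,"dz":0,"wx":0,"wy":0,"wz":0},
])

```text
time_s: 7.42
tool_pos: [0.5462, 0.0463, 0.1039]
eef_rot: [-1.979, 1.57, -1.85]
wrist_force: [0.5, -0.3, 0.0]
width: 0.364
```

Call:
drive_tool([
  {"dx":0,"dy":0,"dz":0,"wx":0,"wy":0,"wz":0},
  {"dx":0,"dy":0,"dz":0,"wx":0,"wy":0,"wz":0},
  {"dx":0,"dy":0,"dz":0,"wx":0,"wy":0,"wz":0},
], gripper=0.029)

```text
time_s: 7.67
tool_pos: [0.5463, 0.0463, 0.104]
eef_rot: [-1.449, 1.57, -1.32]
wrist_force: [-0.9, 0.4, -0.3]
width: 0.346
```

Call:
drive_tool([
  {"dx":0,"dy":0,"dz":0,"wx":0,"wy":0,"wz":0},
  {"dx":0,"dy":0,"dz":0,"wx":0,"wy":0,"wz":0},
  {"dx":0,"dy":0,"dz":0,"wx":0,"wy":0,"wz":0},
  {"dx":0,"dy":0,"dz":0,"wx":0,"wy":0,"wz":0},
], gripper=0.026)

```text
time_s: 8.0
tool_pos: [0.5463, 0.0463, 0.1041]
eef_rot: [-1.398, 1.57, -1.269]
wrist_force: [-0.3, 0.3, 1.0]
width: 0.319
```

Run:
```python
from h import *
im,p=snap('wrist','w9');plan([.546,.0482,.104],1.70)
cv2.imwrite('pics/w9c.png',cv2.resize(im[150:250,170:340],None,fx=4.5,fy=4.5,interpolation=cv2.INTER_CUBIC))
```

```text
t 8.05 pos [0.5463 0.0463 0.1041] xax [ 2.e-04 -6.e-04 -1.e+00] yaw_y 1.7 F [-0.38  0.36 -0.19] w 0.0269 q6 -1.71
turn [0.     0.0001 0.0007] shift after turn [ 0.0001  0.0019 -0.0001] before [ 0.0001  0.0019 -0.0001]
```

View pics/w9c.png

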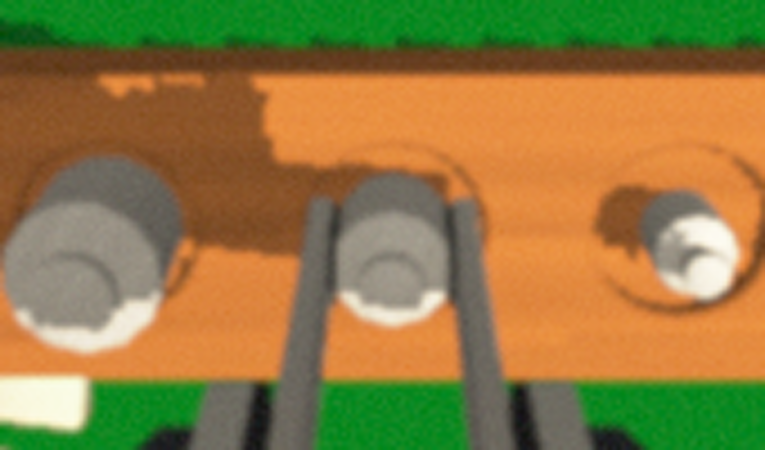

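Call:
drive_tool([
  {"dx":0,"dy":0,"dz":0,"wx":0,"wy":0,"wz":0},
  {"dx":0,"dy":0,"dz":0,"wx":0,"wy":0,"wz":0},
  {"dx":-0.003,"dy":0,"dz":0,"wx":0,"wy":0,"wz":0},
  {"dx":-0.005,"dy":0,"dz":0,"wx":0,"wy":0,"wz":0},
  {"dx":-0.006,"dy":0,"dz":0,"wx":0,"wy":0,"wz":0},
  {"dx":-0.006,"dy":0,"dz":0,"wx":0,"wy":0,"wz":0},
  {"dx":0,"dy":0,"dz":0,"wx":0,"wy":0,"wz":0},
], gripper=0.023)

```text
time_s: 8.63
tool_pos: [0.5474, 0.0463, 0.1259]
eef_rot: [-0.362, 1.568, -0.232]
wrist_force: [0.5, 0.5, -0.4]
width: 0.316
```

Run:
```python
from h import *
im,p=snap('wrist','w10');plan([.546,.0482,.104],1.70)
cv2.imwrite('pics/w10c.png',cv2.resize(im[150:250,170:340],None,fx=4.5,fy=4.5,interpolation=cv2.INTER_CUBIC))
```

```text
t 8.6833 pos [0.547  0.0462 0.1252] xax [ 2.3e-03 -8.0e-04 -1.0e+00] yaw_y 1.7001 F [-0.85 -0.74  0.34] w 0.0268 q6 -1.71
turn [0.0001 0.0021 0.0011] shift after turn [ 0.0212  0.0021 -0.0008] before [ 0.0212  0.0021 -0.0008]
```

View pics/w10c.png

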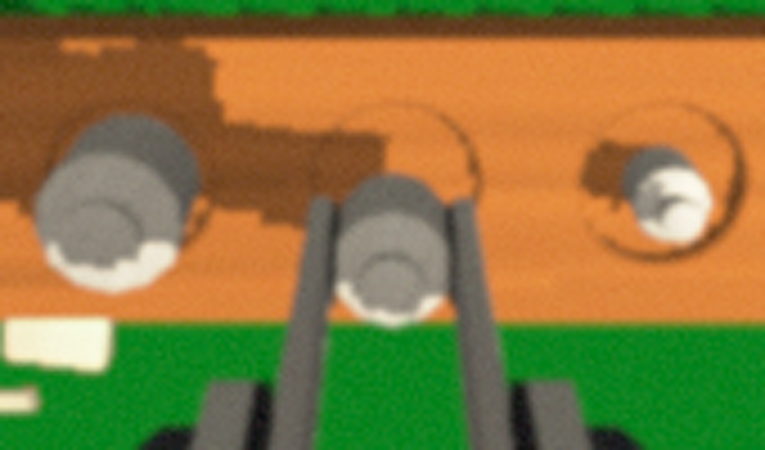

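Call:
drive_tool([
  {"dx":-0.02,"dy":0,"dz":0,"wx":0,"wy":0.002,"wz":0},
  {"dx":-0.025,"dy":-0.01,"dz":0,"wx":0,"wy":0,"wz":0},
  {"dx":-0.02,"dy":-0.025,"dz":-0.005,"wx":0,"wy":0,"wz":0},
  {"dx":0,"dy":-0.032,"dz":-0.007,"wx":0,"wy":0,"wz":0},
  {"dx":0,"dy":-0.032,"dz":-0.007,"wx":0,"wy":0,"wz":0},
  {"dx":0,"dy":-0.032,"dz":-0.007,"wx":0,"wy":0,"wz":0},
  {"dx":0,"dy":-0.032,"dz":-0.007,"wx":0,"wy":0,"wz":0},
  {"dx":0,"dy":-0.032,"dz":-0.007,"wx":0,"wy":0,"wz":0},
])

```text
time_s: 9.35
tool_pos: [0.5313, -0.1536, 0.1891]
eef_rot: [-2.808, 1.569, -2.679]
wrist_force: [0.1, -0.7, -0.3]
width: 0.313
```

Call:
drive_tool([
  {"dx":0,"dy":-0.032,"dz":-0.007,"wx":0,"wy":0,"wz":0},
  {"dx":0,"dy":-0.032,"dz":-0.007,"wx":0,"wy":0,"wz":0},
  {"dx":0,"dy":-0.025,"dz":-0.007,"wx":0,"wy":0,"wz":0},
  {"dx":0,"dy":0,"dz":0,"wx":0,"wy":0,"wz":0},
  {"dx":0,"dy":0,"dz":0,"wx":0,"wy":0,"wz":0},
  {"dx":0,"dy":0,"dz":0,"wx":0,"wy":0,"wz":0},
])

```text
time_s: 9.85
tool_pos: [0.5223, -0.2427, 0.1889]
eef_rot: [3.054, 1.568, -3.1]
wrist_force: [0.5, 0.3, -1.0]
width: 0.316
```

Run:
```python
from h import *
im,p=snap('wrist','w11');plan([.522,-.292,.19],1.70)
```

```text
t 9.9 pos [ 0.5224 -0.2422  0.1889] xax [-2.5e-03 -3.0e-04 -1.0e+00] yaw_y 1.7007 F [ 0.12  0.   -0.77] w 0.0267 q6 -2.23
turn [ 0.0007 -0.0025  0.    ] shift after turn [-0.0011 -0.0493 -0.0068] before [-0.0011 -0.0493 -0.0069]
```

View pics/w11.png

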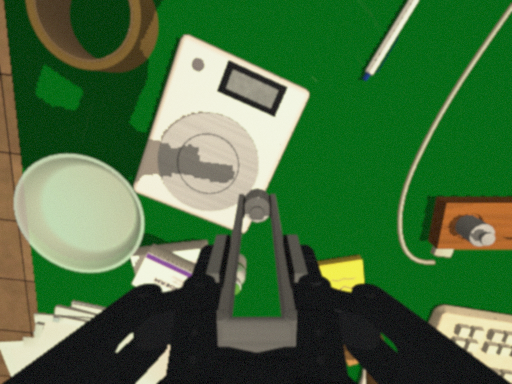

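Run:
```python
from h import *
im,p=load('w11')
cv2.imwrite('pics/w11c.png',cv2.resize(im[95:235,130:270],None,fx=4.2,fy=4.2,interpolation=cv2.INTER_CUBIC))
```

```text
(no output)
```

View pics/w11c.png

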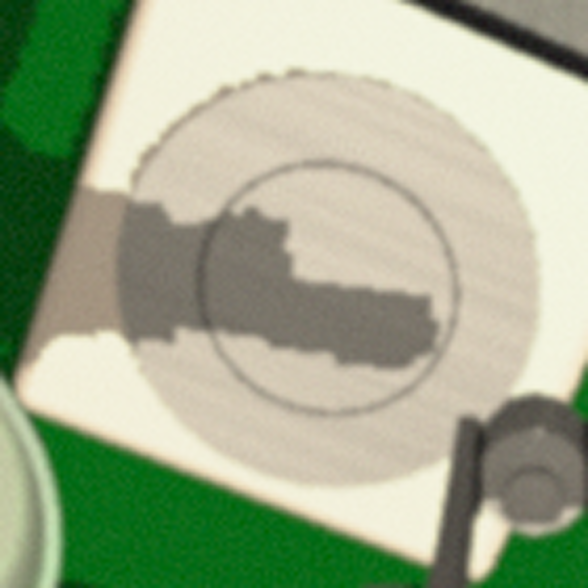

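Run:
```python
from h import *
im,p=load('w11')
f=lambda a,b,z: ray(p,130+(a+.5)/4.2-.5,95+(b+.5)/4.2-.5,z)
n=np.linalg.norm
print(f(329,287,.035),n(f(198,287,.035)-f(460,287,.035)),n(f(329,160,.035)-f(329,414,.035)))
C=(f(329,160,.035)+f(329,414,.035)+f(198,287,.035)+f(460,287,.035))/4; print(C)
C2=f(460,287,.035)
# weight: cyl top z = .1889-.088+.021, knob top +.031
y=np.array([np.cos(1.7),np.sin(1.7)]); x=np.array([y[1],-y[0]]);o=np.array([.5223,-.2424])
for q,z in (((533,475),.1219),((533,495),.1319)):
    P=f(*q,z)[:2]; print('wt',P,(P-o)@x,(P-o)@y)
```

```text
[ 0.51839482 -0.29187715  0.035     ] 0.06109501341940816 0.06079749689158297
[ 0.51886528 -0.29183854  0.035     ]
wt [ 0.52473975 -0.24311201] 0.0023276766352489805 -0.0010204223532206823
wt [ 0.52433052 -0.24317099] 0.0019142605638517586 -0.001026183470318845
```

Run:
```python
from h import *
plan([.5165,-.2917,.135],1.70)
```

```text
t 9.9 pos [ 0.5224 -0.2422  0.1889] xax [-2.5e-03 -3.0e-04 -1.0e+00] yaw_y 1.7007 F [ 0.12  0.   -0.77] w 0.0267 q6 -2.23
turn [ 0.0007 -0.0025  0.    ] shift after turn [ 0.0539 -0.0483 -0.0122] before [ 0.054  -0.0483 -0.0121]
```

Call:
drive_tool([
  {"dx":0,"dy":-0.024,"dz":-0.006,"wx":0,"wy":-0.0025,"wz":0},
  {"dx":0.006,"dy":-0.0243,"dz":-0.0062,"wx":0,"wy":0,"wz":0},
  {"dx":0.012,"dy":0,"dz":0,"wx":0,"wy":0,"wz":0},
  {"dx":0.014,"dy":0,"dz":0,"wx":0,"wy":0,"wz":0},
  {"dx":0.014,"dy":0,"dz":0,"wx":0,"wy":0,"wz":0},
  {"dx":0.008,"dy":0,"dz":0,"wx":0,"wy":0,"wz":0},
  {"dx":0,"dy":0,"dz":0,"wx":0,"wy":0,"wz":0},
  {"dx":0,"dy":0,"dz":0,"wx":0,"wy":0,"wz":0},
])

```text
time_s: 10.57
tool_pos: [0.5162, -0.2914, 0.134]
eef_rot: [2.521, 1.569, 2.651]
wrist_force: [0.2, -0.5, -1.1]
width: 0.311
```

Call:
drive_tool([
  {"dx":0,"dy":0,"dz":0,"wx":0,"wy":0,"wz":0},
  {"dx":0,"dy":0,"dz":0,"wx":0,"wy":0,"wz":0},
])

```text
time_s: 10.73
tool_pos: [0.5172, -0.2927, 0.1363]
eef_rot: [-0.855, 1.568, -0.726]
wrist_force: [-0.3, 0.2, -0.9]
width: 0.31
```

Run:
```python
from h import *
im,p=snap('wrist','w12');plan([.5165,-.2917,.123],1.70)
cv2.imwrite('pics/w12c.png',cv2.resize(im[130:300,160:360],None,fx=4,fy=3.5,interpolation=cv2.INTER_CUBIC))
```

```text
t 10.7833 pos [ 0.5172 -0.2929  0.1364] xax [ 0.002  -0.0017 -1.    ] yaw_y 1.7003 F [-0.57  0.09 -1.48] w 0.0262 q6 -2.31
turn [0.0003 0.0017 0.002 ] shift after turn [ 0.0134  0.0012 -0.0006] before [ 0.0134  0.0013 -0.0006]
```

View pics/w12c.png

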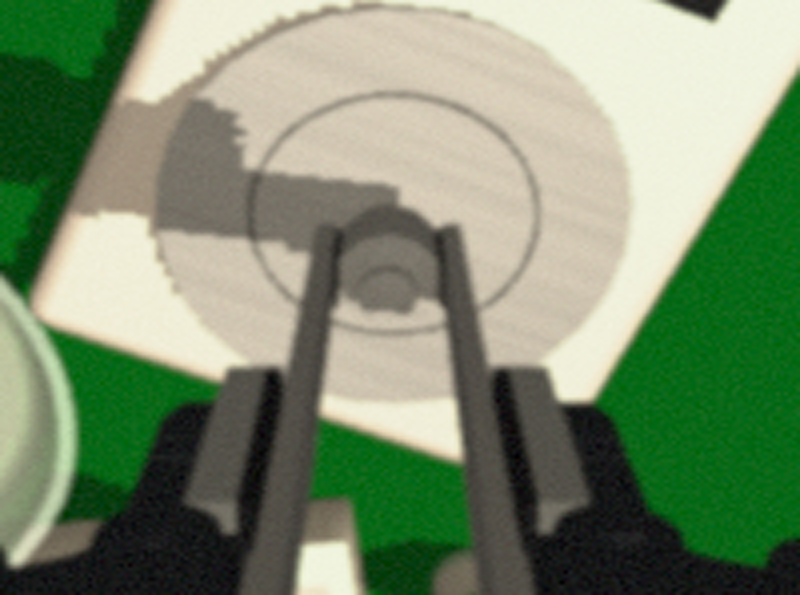

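Call:
drive_tool([
  {"dx":0.003,"dy":0,"dz":0,"wx":0,"wy":0.0017,"wz":0.002},
  {"dx":0.003,"dy":0,"dz":0,"wx":0,"wy":0,"wz":0},
  {"dx":0.003,"dy":0,"dz":0,"wx":0,"wy":0,"wz":0},
  {"dx":0.0015,"dy":0,"dz":0,"wx":0,"wy":0,"wz":0},
  {"dx":0.0005,"dy":0,"dz":0,"wx":0,"wy":0,"wz":0},
  {"dx":0.0005,"dy":0,"dz":0,"wx":0,"wy":0,"wz":0},
  {"dx":0,"dy":0,"dz":0,"wx":0,"wy":0,"wz":0},
])

```text
time_s: 11.37
tool_pos: [0.5165, -0.2927, 0.1236]
eef_rot: [2.374, 1.569, 2.503]
wrist_force: [0.1, -0.9, -0.4]
width: 0.313
```

Call:
drive_tool([
  {"dx":0,"dy":0,"dz":0,"wx":0,"wy":0,"wz":0},
  {"dx":0.0005,"dy":0,"dz":0,"wx":0,"wy":0,"wz":0},
  {"dx":0,"dy":0,"dz":0,"wx":0,"wy":0,"wz":0},
])

```text
time_s: 11.62
tool_pos: [0.5166, -0.2927, 0.1233]
eef_rot: [2.39, 1.569, 2.519]
wrist_force: [-0.2, 0.8, -0.9]
width: 0.312
```

Run:
```python
from h import *
plan([.5165,-.2917,.123],1.70)
im,p=snap('wrist','w13');plan([.5165,-.2917,.123],1.70)
cv2.imwrite('pics/w13c.png',cv2.resize(im[130:300,160:360],None,fx=4,fy=3.5,interpolation=cv2.INTER_CUBIC))
```

```text
t 11.6167 pos [ 0.5166 -0.2927  0.1233] xax [-0.0014  0.001  -1.    ] yaw_y 1.7001 F [-0.18  0.78 -0.93] w 0.0267 q6 -2.31
turn [ 0.0001 -0.0012 -0.0012] shift after turn [0.0003 0.001  0.    ] before [0.0003 0.001  0.    ]
t 11.6667 pos [ 0.5166 -0.2927  0.1233] xax [-0.0014  0.0011 -1.    ] yaw_y 1.7 F [-0.4  -0.37 -0.15] w 0.0268 q6 -2.31
turn [-0.     -0.0013 -0.0013] shift after turn [0.0003 0.001  0.    ] before [0.0003 0.001  0.    ]
```

View pics/w13c.png

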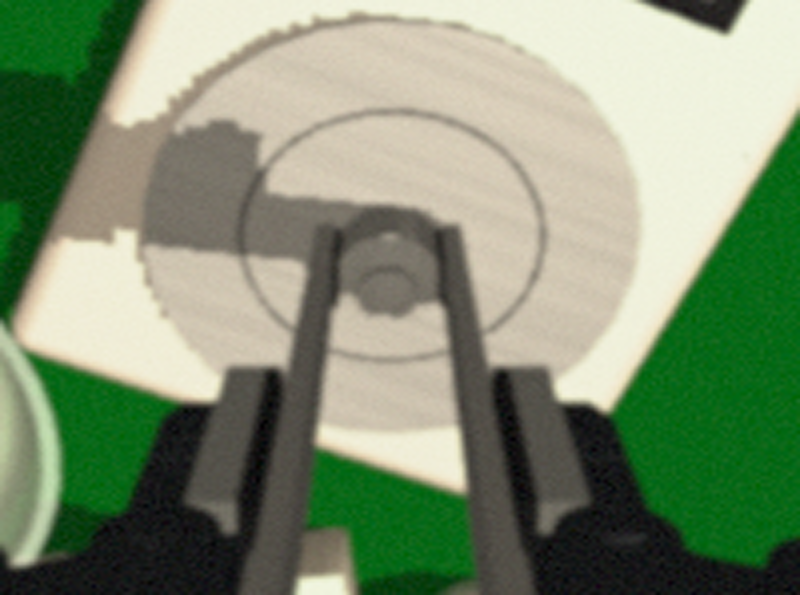

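Call:
drive_tool([
  {"dx":0.0005,"dy":0,"dz":0,"wx":0,"wy":0,"wz":0},
  {"dx":0,"dy":0,"dz":0,"wx":0,"wy":0,"wz":0},
  {"dx":0,"dy":0,"dz":0,"wx":0,"wy":0,"wz":0},
])

```text
time_s: 11.92
tool_pos: [0.5166, -0.2927, 0.1228]
eef_rot: [2.369, 1.569, 2.498]
wrist_force: [0.1, -0.9, -1.1]
width: 0.315
```

Call:
drive_tool([
  {"dx":0.0005,"dy":0,"dz":0,"wx":0,"wy":0,"wz":0},
  {"dx":0,"dy":0,"dz":0,"wx":0,"wy":0,"wz":0},
  {"dx":0,"dy":0,"dz":0,"wx":0,"wy":0,"wz":0},
])

```text
time_s: 12.17
tool_pos: [0.5167, -0.2927, 0.1225]
eef_rot: [2.349, 1.569, 2.478]
wrist_force: [0.1, 0.9, 0.6]
width: 0.312
```

Call:
drive_tool([
  {"dx":0.0005,"dy":0,"dz":0,"wx":0,"wy":0,"wz":0},
  {"dx":0,"dy":0,"dz":0,"wx":0,"wy":0,"wz":0},
  {"dx":0,"dy":0,"dz":0,"wx":0,"wy":0,"wz":0},
])

```text
time_s: 12.42
tool_pos: [0.5167, -0.2927, 0.1221]
eef_rot: [2.363, 1.569, 2.492]
wrist_force: [0.1, -0.6, 1.5]
width: 0.312
```

Call:
drive_tool([
  {"dx":-0.0004,"dy":0,"dz":0,"wx":0,"wy":0,"wz":0},
  {"dx":0,"dy":0,"dz":0,"wx":0,"wy":0,"wz":0},
])

```text
time_s: 12.58
tool_pos: [0.5166, -0.2927, 0.1223]
eef_rot: [2.374, 1.569, 2.503]
wrist_force: [-0.2, 0.2, 1.3]
width: 0.309
```

Call:
drive_tool([
  {"dx":0,"dy":0,"dz":0,"wx":0,"wy":0,"wz":0},
  {"dx":0,"dy":0,"dz":0,"wx":0,"wy":0,"wz":0},
  {"dx":0,"dy":0,"dz":0,"wx":0,"wy":0,"wz":0},
], gripper=0.0275)

```text
time_s: 12.83
tool_pos: [0.5166, -0.2927, 0.1221]
eef_rot: [2.388, 1.569, 2.517]
wrist_force: [-0.2, -1.1, 1.2]
width: 0.323
```

Call:
drive_tool([
  {"dx":0,"dy":0,"dz":0,"wx":0,"wy":0,"wz":0},
  {"dx":0,"dy":0,"dz":0,"wx":0,"wy":0,"wz":0},
  {"dx":0,"dy":0,"dz":0,"wx":0,"wy":0,"wz":0},
], gripper=0.0295)

```text
time_s: 13.08
tool_pos: [0.5164, -0.2925, 0.1219]
eef_rot: [2.396, 1.568, 2.525]
wrist_force: [0.5, 0.0, -0.3]
width: 0.346
```

Call:
drive_tool([
  {"dx":0,"dy":0,"dz":0,"wx":0,"wy":0,"wz":0},
  {"dx":0,"dy":0,"dz":0,"wx":0,"wy":0,"wz":0},
  {"dx":0,"dy":0,"dz":0,"wx":0,"wy":0,"wz":0},
  {"dx":0,"dy":0,"dz":0,"wx":0,"wy":0,"wz":0},
], gripper=0.0315)

```text
time_s: 13.42
tool_pos: [0.5166, -0.2926, 0.1222]
eef_rot: [2.382, 1.569, 2.511]
wrist_force: [0.1, 0.1, -0.3]
width: 0.367
```

Run:
```python
from h import *
im,p=snap('wrist','w14');plan([.5165,-.2917,.123],1.70)
cv2.imwrite('pics/w14c.png',cv2.resize(im[130:300,160:360],None,fx=4,fy=3.5,interpolation=cv2.INTER_CUBIC))
```

```text
t 13.4667 pos [ 0.5166 -0.2927  0.1221] xax [-0.0016  0.0011 -1.    ] yaw_y 1.7 F [-0.46 -0.17 -0.04] w 0.0312 q6 -2.31
turn [-0.     -0.0014 -0.0013] shift after turn [-0.0009  0.001   0.0001] before [-0.0008  0.001   0.0001]
```

View pics/w14c.png

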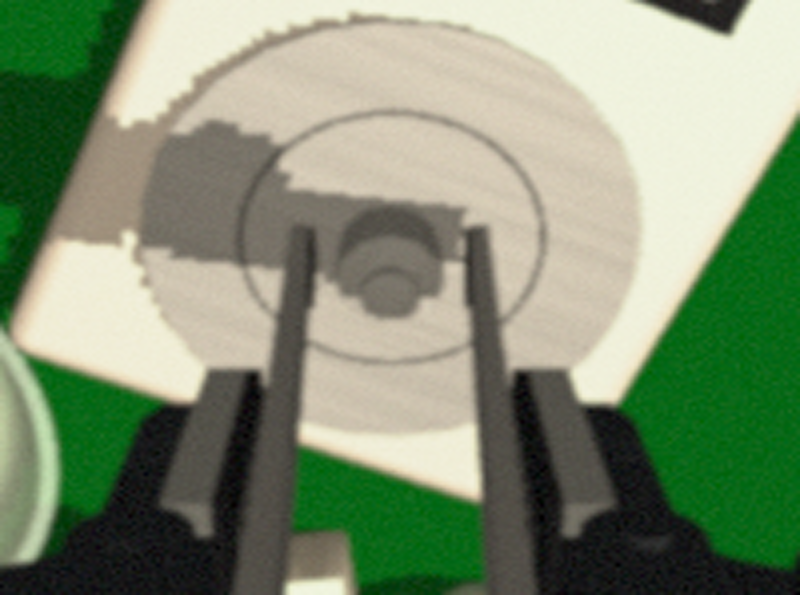

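Call:
drive_tool([
  {"dx":-0.004,"dy":0,"dz":0,"wx":0,"wy":0,"wz":0},
  {"dx":-0.008,"dy":0,"dz":0,"wx":0,"wy":0,"wz":0},
  {"dx":-0.012,"dy":0,"dz":0,"wx":0,"wy":0,"wz":0},
  {"dx":-0.016,"dy":0,"dz":0,"wx":0,"wy":0,"wz":0},
  {"dx":-0.016,"dy":0,"dz":0,"wx":0,"wy":0,"wz":0},
  {"dx":-0.009,"dy":0,"dz":0,"wx":0,"wy":0,"wz":0},
  {"dx":0,"dy":0,"dz":0,"wx":0,"wy":0,"wz":0},
])

```text
time_s: 14.05
tool_pos: [0.5183, -0.2939, 0.1915]
eef_rot: [-0.727, 1.566, -0.598]
wrist_force: [0.6, -0.3, -0.8]
width: 0.367
```

Run:
```python
from h import *
im,p=snap('wrist','w15');plan([.4668,.2494,.185],1.72)
cv2.imwrite('pics/w15c.png',cv2.resize(im[100:300,140:380],None,fx=3.3,fy=3,interpolation=cv2.INTER_CUBIC))
```

```text
t 14.1 pos [ 0.5176 -0.2933  0.1895] xax [ 0.0018 -0.0011 -1.    ] yaw_y 1.7 F [-0.68  0.07 -1.63] w 0.0316 q6 -2.31
turn [-0.02    0.0016  0.0014] shift after turn [0.0045 0.5443 0.0305] before [0.0038 0.5448 0.0196]
```

View pics/w15c.png

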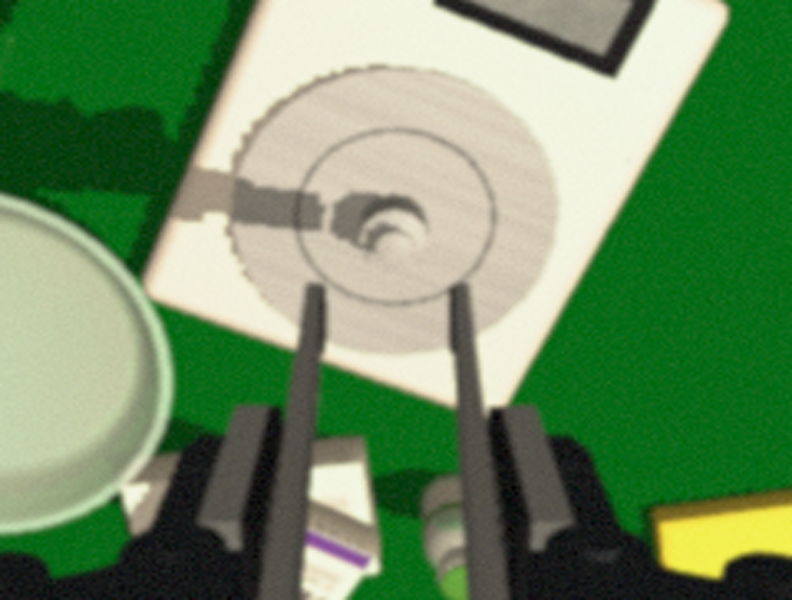

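Call:
drive_tool([
  {"dx":0,"dy":0,"dz":0,"wx":-0.02,"wy":0.0016,"wz":0.0014},
  {"dx":0,"dy":0.02,"dz":0.002,"wx":0,"wy":0,"wz":0},
  {"dx":0,"dy":0.034,"dz":0.002,"wx":0,"wy":0,"wz":0},
  {"dx":0,"dy":0.034,"dz":0.002,"wx":0,"wy":0,"wz":0},
  {"dx":0,"dy":0.034,"dz":0.002,"wx":0,"wy":0,"wz":0},
  {"dx":0,"dy":0.034,"dz":0.002,"wx":0,"wy":0,"wz":0},
  {"dx":0,"dy":0.034,"dz":0.002,"wx":0,"wy":0,"wz":0},
  {"dx":0,"dy":0.034,"dz":0.002,"wx":0,"wy":0,"wz":0},
])

```text
time_s: 14.77
tool_pos: [0.4959, -0.0675, 0.1862]
eef_rot: [2.517, 1.564, 2.667]
wrist_force: [0.7, 0.6, -0.9]
width: 0.37
```

Call:
drive_tool([
  {"dx":0,"dy":0.034,"dz":0.002,"wx":0,"wy":0,"wz":0},
  {"dx":0,"dy":0.034,"dz":0.002,"wx":0,"wy":0,"wz":0},
  {"dx":0,"dy":0.034,"dz":0.002,"wx":0,"wy":0,"wz":0},
  {"dx":0,"dy":0.034,"dz":0.002,"wx":0,"wy":0,"wz":0},
  {"dx":0,"dy":0.034,"dz":0.002,"wx":0,"wy":0,"wz":0},
  {"dx":0,"dy":0.034,"dz":0.002,"wx":0,"wy":0,"wz":0},
  {"dx":0,"dy":0.034,"dz":0.002,"wx":0,"wy":0,"wz":0},
  {"dx":0,"dy":0.034,"dz":0.002,"wx":0,"wy":0,"wz":0},
])

```text
time_s: 15.43
tool_pos: [0.4713, 0.2037, 0.187]
eef_rot: [2.711, 1.565, 2.861]
wrist_force: [-0.4, -0.3, -1.1]
width: 0.373
```

Call:
drive_tool([
  {"dx":0,"dy":0.03,"dz":0.001,"wx":0,"wy":0,"wz":0},
  {"dx":0,"dy":0.018,"dz":0,"wx":0,"wy":0,"wz":0},
  {"dx":0,"dy":0,"dz":0,"wx":0,"wy":0,"wz":0},
  {"dx":0,"dy":0,"dz":0,"wx":0,"wy":0,"wz":0},
  {"dx":0,"dy":0,"dz":0,"wx":0,"wy":0,"wz":0},
])

```text
time_s: 15.85
tool_pos: [0.466, 0.2491, 0.1875]
eef_rot: [2.78, 1.566, 2.93]
wrist_force: [0.9, 0.2, -0.6]
width: 0.369
```

Run:
```python
from h import *
plan([.4668,.2494,.165],1.72)
```

```text
t 15.85 pos [0.466  0.2491 0.1875] xax [-0.005   0.0011 -1.    ] yaw_y 1.7204 F [ 0.88  0.2  -0.58] w 0.0315 q6 -1.33
turn [ 0.0004 -0.0048 -0.0018] shift after turn [0.0225 0.0001 0.0008] before [0.0225 0.0001 0.0009]
```

Correct tilt and lower to just above the rim (tips at ~0.073), then look.

Call:
drive_tool([
  {"dx":0.008,"dy":0.0001,"dz":0.0008,"wx":0,"wy":-0.005,"wz":-0.002},
  {"dx":0.01,"dy":0,"dz":0,"wx":0,"wy":0,"wz":0},
  {"dx":0.016,"dy":0,"dz":0,"wx":0,"wy":0,"wz":0},
  {"dx":0,"dy":0,"dz":0,"wx":0,"wy":0,"wz":0},
  {"dx":0,"dy":0,"dz":0,"wx":0,"wy":0,"wz":0},
  {"dx":0,"dy":0,"dz":0,"wx":0,"wy":0,"wz":0},
  {"dx":0,"dy":0,"dz":0,"wx":0,"wy":0,"wz":0},
])

```text
time_s: 16.43
tool_pos: [0.4678, 0.25, 0.1553]
eef_rot: [0.292, 1.567, 0.441]
wrist_force: [-0.0, 0.1, 0.6]
width: 0.369
```

Run:
```python
from h import *
plan([.4668,.2494,.0856],1.72)
im,p=snap('wrist','w16')
cv2.imwrite('pics/w16c.png',cv2.resize(im[140:280,190:330],None,fx=4.2,fy=4.2,interpolation=cv2.INTER_CUBIC))
```

```text
t 16.4333 pos [0.4678 0.25   0.1553] xax [ 0.0031  0.0015 -1.    ] yaw_y 1.7196 F [-0.01  0.07  0.63] w 0.0315 q6 -1.33
turn [-0.0004  0.0033 -0.001 ] shift after turn [ 0.0697 -0.0005 -0.0011] before [ 0.0697 -0.0005 -0.0013]
```

View pics/w16c.png

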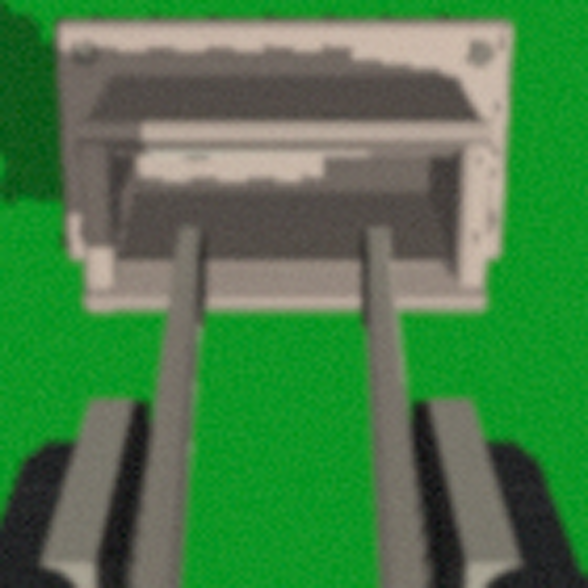

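Run:
```python
from h import *
im,p=load('w16')
f=lambda a,b,z: ray(p,190+(a+.5)/4.2-.5,140+(b+.5)/4.2-.5,z)[:2]
y=np.array([np.cos(1.72),np.sin(1.72)]); x=np.array([y[1],-y[0]]); o=np.array([.4678,.25])
g=lambda P:(((P-o)@x).round(4),((P-o)@y).round(4))
print('tip',g(f(282,228,.0757)+.007*x))
for q in [(80,124),(492,124),(488,308),(85,308)]: print('rim',g(f(*q,.059)))
print('inner',g(f(285,146,.059)),g(f(285,292,.059)),g(f(110,220,.059)),g(f(460,220,.059)))
```

```text
tip (np.float64(0.0036), np.float64(-0.0005))
rim (np.float64(-0.0183), np.float64(-0.0386))
rim (np.float64(-0.0184), np.float64(0.0392))
rim (np.float64(0.0193), np.float64(0.0404))
rim (np.float64(0.0193), np.float64(-0.0394))
inner (np.float64(-0.014), np.float64(0.0001)) (np.float64(0.0159), np.float64(0.0002)) (np.float64(0.0009), np.float64(-0.0337)) (np.float64(0.0008), np.float64(0.0341))
```

Call:
drive_tool([
  {"dx":0,"dy":0.0005,"dz":-0.0021,"wx":0,"wy":0.003,"wz":-0.001},
  {"dx":0.006,"dy":0,"dz":0,"wx":0,"wy":0,"wz":0},
  {"dx":0.008,"dy":0,"dz":0,"wx":0,"wy":0,"wz":0},
  {"dx":0.008,"dy":0,"dz":0,"wx":0,"wy":0,"wz":0},
  {"dx":0.008,"dy":0,"dz":0,"wx":0,"wy":0,"wz":0},
  {"dx":0,"dy":0,"dz":0,"wx":0,"wy":0,"wz":0},
  {"dx":0,"dy":0,"dz":0,"wx":0,"wy":0,"wz":0},
])

```text
time_s: 17.07
tool_pos: [0.4643, 0.25, 0.1232]
eef_rot: [-2.9, 1.567, -2.751]
wrist_force: [-0.5, -0.4, -0.4]
width: 0.371
```

Run:
```python
from h import *
plan([.4658,.2497,.088],1.72)
im,p=snap('wrist','w17')
cv2.imwrite('pics/w17c.png',cv2.resize(im[140:280,190:330],None,fx=4.2,fy=4.2,interpolation=cv2.INTER_CUBIC))
```

```text
t 17.0667 pos [0.4643 0.25   0.1232] xax [-0.0031 -0.0013 -1.    ] yaw_y 1.72 F [-0.5  -0.41 -0.36] w 0.0316 q6 -1.33
turn [ 0.     -0.0033  0.0008] shift after turn [ 0.0352 -0.0005  0.0014] before [ 0.0352 -0.0005  0.0015]
```

View pics/w17c.png

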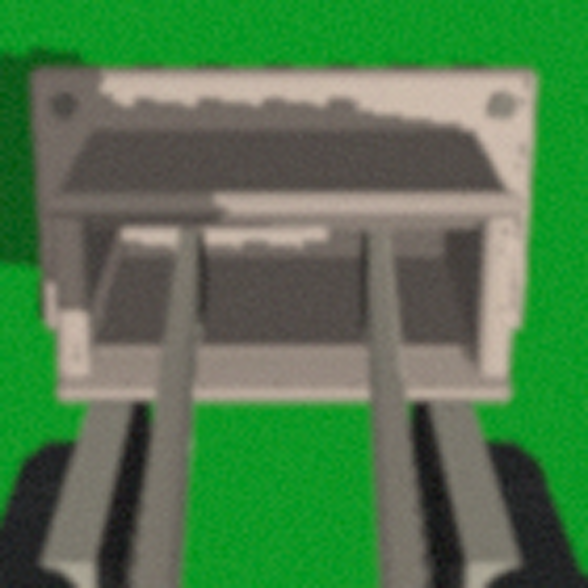

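Call:
drive_tool([
  {"dx":0.006,"dy":-0.0003,"dz":0.0005,"wx":0,"wy":-0.003,"wz":0},
  {"dx":0.008,"dy":0,"dz":0,"wx":0,"wy":0,"wz":0},
  {"dx":0.008,"dy":0,"dz":0,"wx":0,"wy":0,"wz":0},
  {"dx":0.006,"dy":0,"dz":0,"wx":0,"wy":0,"wz":0},
  {"dx":0.003,"dy":0,"dz":0,"wx":0,"wy":0,"wz":0},
  {"dx":0,"dy":0,"dz":0,"wx":0,"wy":0,"wz":0},
  {"dx":0,"dy":0,"dz":0,"wx":0,"wy":0,"wz":0},
])

```text
time_s: 17.7
tool_pos: [0.4655, 0.25, 0.0932]
eef_rot: [-0.257, 1.569, -0.108]
wrist_force: [-0.3, -0.1, -0.2]
width: 0.372
```

Run:
```python
from h import *
plan([.4658,.2497,.086],1.72)
```

```text
t 17.7 pos [0.4655 0.25   0.0932] xax [ 1.5e-03 -2.0e-04 -1.0e+00] yaw_y 1.72 F [-0.31 -0.05 -0.19] w 0.0318 q6 -1.33
turn [-0.      0.0014  0.0004] shift after turn [ 0.0072 -0.0003  0.0002] before [ 0.0072 -0.0003  0.0002]
```

Call:
drive_tool([
  {"dx":0.003,"dy":0,"dz":0,"wx":0,"wy":0.001,"wz":0},
  {"dx":0.002,"dy":0,"dz":0,"wx":0,"wy":0,"wz":0},
  {"dx":0.001,"dy":0,"dz":0,"wx":0,"wy":0,"wz":0},
  {"dx":0,"dy":0,"dz":0,"wx":0,"wy":0,"wz":0},
  {"dx":0,"dy":0,"dz":0,"wx":0,"wy":0,"wz":0},
])

```text
time_s: 18.12
tool_pos: [0.4656, 0.25, 0.0875]
eef_rot: [-0.259, 1.57, -0.11]
wrist_force: [-0.5, 0.1, 0.2]
width: 0.37
```

Call:
drive_tool([
  {"dx":0.001,"dy":0,"dz":0,"wx":0,"wy":0,"wz":0},
  {"dx":0,"dy":0,"dz":0,"wx":0,"wy":0,"wz":0},
  {"dx":0,"dy":0,"dz":0,"wx":0,"wy":0,"wz":0},
])

```text
time_s: 18.37
tool_pos: [0.4657, 0.25, 0.0866]
eef_rot: [-0.223, 1.57, -0.074]
wrist_force: [0.7, -0.8, -0.1]
width: 0.374
```

Call:
drive_tool([
  {"dx":0.001,"dy":0,"dz":0,"wx":0,"wy":0,"wz":0},
  {"dx":0,"dy":0,"dz":0,"wx":0,"wy":0,"wz":0},
  {"dx":0,"dy":0,"dz":0,"wx":0,"wy":0,"wz":0},
])

```text
time_s: 18.62
tool_pos: [0.4658, 0.2501, 0.0857]
eef_rot: [-0.109, 1.569, 0.041]
wrist_force: [0.1, 0.3, 0.2]
width: 0.371
```

Call:
drive_tool([
  {"dx":0.0007,"dy":0,"dz":0,"wx":0,"wy":0,"wz":0},
  {"dx":0,"dy":0,"dz":0,"wx":0,"wy":0,"wz":0},
  {"dx":0,"dy":0,"dz":0,"wx":0,"wy":0,"wz":0},
])

```text
time_s: 18.87
tool_pos: [0.4662, 0.2503, 0.0856]
eef_rot: [0.046, 1.568, 0.195]
wrist_force: [-0.0, 0.6, 2.3]
width: 0.371
```

Call:
drive_tool([
  {"dx":0,"dy":0,"dz":0,"wx":0,"wy":0,"wz":0},
  {"dx":0,"dy":0,"dz":0,"wx":0,"wy":0,"wz":0},
  {"dx":0,"dy":0,"dz":0,"wx":0,"wy":0,"wz":0},
], gripper=0.034)

```text
time_s: 19.12
tool_pos: [0.466, 0.2504, 0.0853]
eef_rot: [0.182, 1.569, 0.331]
wrist_force: [0.6, 1.4, 3.9]
width: 0.401
```

Call:
drive_tool([
  {"dx":0,"dy":0,"dz":0,"wx":0,"wy":0,"wz":0},
  {"dx":0,"dy":0,"dz":0,"wx":0,"wy":0,"wz":0},
  {"dx":0,"dy":0,"dz":0,"wx":0,"wy":0,"wz":0},
], gripper=0.038)

```text
time_s: 19.37
tool_pos: [0.4656, 0.2501, 0.0848]
eef_rot: [-0.112, 1.57, 0.038]
wrist_force: [-0.0, 1.7, 2.6]
width: 0.447
```

Call:
drive_tool([
  {"dx":0,"dy":0,"dz":0,"wx":0,"wy":0,"wz":0},
  {"dx":0,"dy":0,"dz":0,"wx":0,"wy":0,"wz":0},
  {"dx":0,"dy":0,"dz":0,"wx":0,"wy":0,"wz":0},
  {"dx":0,"dy":0,"dz":0,"wx":0,"wy":0,"wz":0},
], gripper=0.056)

```text
time_s: 19.7
tool_pos: [0.4653, 0.2497, 0.0843]
eef_rot: [-1.633, 1.57, -1.484]
wrist_force: [-0.2, 0.9, -0.1]
width: 0.654
```

Run:
```python
from h import *
im,p=snap('wrist','w18')
plan([.4658,.2497,.22],1.72)
```

```text
t 19.75 pos [0.4653 0.2498 0.0844] xax [ 2.e-04 -6.e-04 -1.e+00] yaw_y 1.72 F [ 1.12 -0.69 -0.19] w 0.0562 q6 -1.33
turn [0.     0.0002 0.0006] shift after turn [-0.1356 -0.0002  0.0005] before [-0.1356 -0.0003  0.0005]
```

View pics/w18.png

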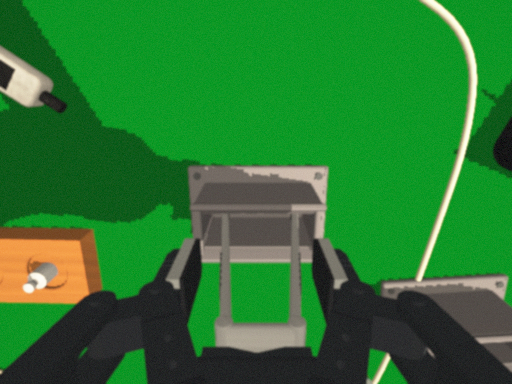

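Released cleanly; arms (225 and 297 px columns) are clear of the pads. Rise and step back to view.

Call:
drive_tool([
  {"dx":-0.008,"dy":0,"dz":0,"wx":0,"wy":0,"wz":0},
  {"dx":-0.015,"dy":0,"dz":0,"wx":0,"wy":0,"wz":0},
  {"dx":-0.02,"dy":0,"dz":0,"wx":0,"wy":0,"wz":0},
  {"dx":-0.02,"dy":0,"dz":0,"wx":0,"wy":0,"wz":0},
  {"dx":-0.025,"dy":0,"dz":0,"wx":0,"wy":0,"wz":0},
  {"dx":-0.03,"dy":0,"dz":0,"wx":0,"wy":0,"wz":0},
  {"dx":-0.03,"dy":0,"dz":0,"wx":0,"wy":0,"wz":0},
  {"dx":-0.03,"dy":0,"dz":0,"wx":0,"wy":0,"wz":0},
])

```text
time_s: 20.42
tool_pos: [0.4652, 0.2499, 0.2648]
eef_rot: [-0.159, 1.569, -0.01]
wrist_force: [0.1, 0.5, 0.3]
width: 0.655
```

Call:
drive_tool([
  {"dx":-0.03,"dy":-0.03,"dz":-0.012,"wx":0,"wy":0,"wz":0},
  {"dx":-0.02,"dy":-0.03,"dz":-0.012,"wx":0,"wy":0,"wz":0},
  {"dx":0,"dy":-0.03,"dz":-0.012,"wx":0,"wy":0,"wz":0},
  {"dx":0,"dy":-0.03,"dz":-0.012,"wx":0,"wy":0,"wz":0},
  {"dx":0,"dy":-0.03,"dz":-0.012,"wx":0,"wy":0,"wz":0},
  {"dx":0,"dy":0,"dz":0,"wx":0,"wy":0,"wz":0},
  {"dx":0,"dy":0,"dz":0,"wx":0,"wy":0,"wz":0},
  {"dx":0,"dy":0,"dz":0,"wx":0,"wy":0,"wz":0},
])

```text
time_s: 21.08
tool_pos: [0.4288, 0.0947, 0.3117]
eef_rot: [0.09, 1.569, 0.238]
wrist_force: [0.2, -0.4, 0.1]
width: 0.659
```

Run:
```python
from h import *
im,p=snap('wrist','w19'); im2,p2=snap('side','s19'); im3,p3=snap('top','t19')
plan([.4658,.2497,.22],1.72)
a=cv2.resize(im2[80:300,170:370],None,fx=2.7,fy=2.7,interpolation=cv2.INTER_CUBIC)
cv2.imwrite('pics/s19c.png',a)
```

```text
t 21.2333 pos [0.4289 0.0954 0.3112] xax [ 7.e-04  1.e-04 -1.e+00] yaw_y 1.7216 F [-0.08 -0.21 -0.17] w 0.0562 q6 -1.62
turn [0.0016 0.0007 0.    ] shift after turn [0.0912 0.1471 0.0594] before [0.0912 0.147  0.0596]
```

View pics/w19.png

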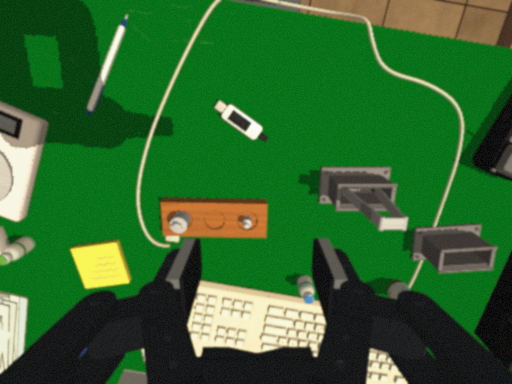

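View pics/s19c.png

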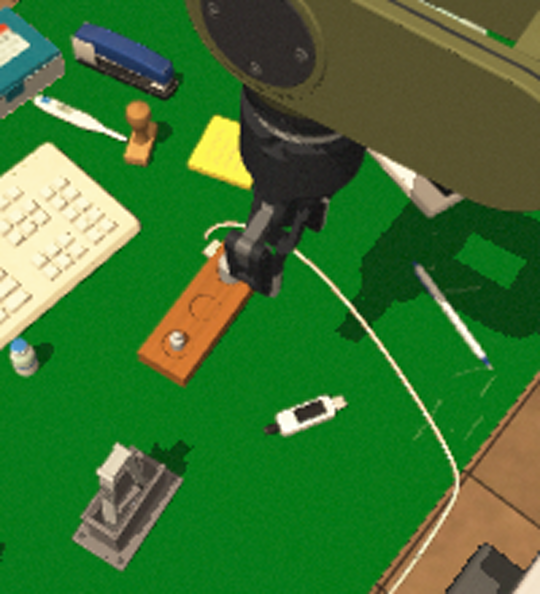

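View pics/t19.png

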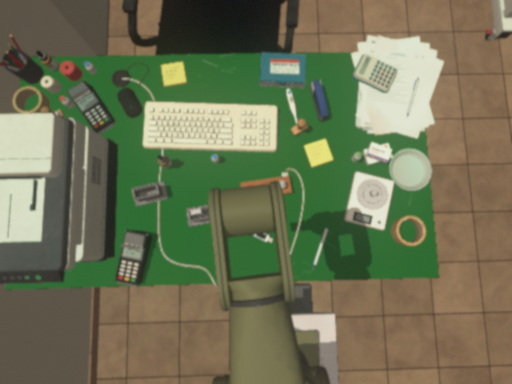

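Run:
```python
from h import *
im,p=load('w19')
hsv=cv2.cvtColor(im,cv2.COLOR_BGR2HSV)
m=((hsv[...,1]<70)&(hsv[...,2]>150)).astype(np.uint8)
n,l,s,c=cv2.connectedComponentsWithStats(m)
for i in range(1,n):
    if s[i,4]>200 and 370<c[i][0]<410 and 205<c[i][1]<240: print(s[i],ray(p,*c[i],.144))
a=load('t19')[0][165:235,335:405]
b=im[160:240,310:420]
cv2.imwrite('pics/f.png',np.hstack([cv2.resize(a,(400,400),interpolation=2),cv2.resize(b,(400,400),interpolation=2)]))
```

```text
[379 217  29  14 335] [0.46751661 0.25103224 0.144     ]
```

View pics/f.png

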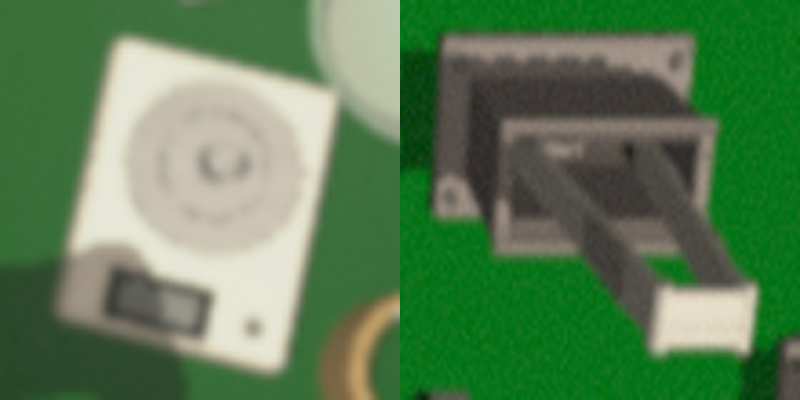

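The weight stands well inside the ring. The tongs' bow measures (0.4675, 0.251) at the stand, against (0.467, 0.250) at the start. The two other weights are in their wells.

```bash
python3 -c "
from workcell import job
print(job.hand_in())"
```

```text
the job is handed in; nothing more can be done
None
```

The job is done and handed in, with the robot's clock at about 21 s of the 54 s allowed. I picked the middle weight from the centre well with the tongs, set it on the scale's pan, and put the tongs back in their stand. The gripper itself did not touch any weight.

**Set-down:** I lowered the weight in 0.5 mm steps until it touched, pressing with about 2 N, then let the tongs open to release it.

**Last checks:**
- **Weight:** the wrist and top views show it standing upright near the centre of the engraved ring, well inside it.
- **Tongs:** the bow is about 1 mm from where it started, upright in the stand.
- **Other weights:** the wrist view shows the large and small weights still in their wells.
- **Forces:** the highest wrist-force reading was about 6 N, while gripping the tongs.

**One disagreement:** the tips measured about 3 mm ahead of the tool's centre line, either a slight tilt in the grip or camera calibration error. I corrected for it at the weight, the pan and the stand.

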